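Slide the specimen tray under the microscope's low bridge

TASK

Push the flat white specimen tray across the desk with the fingertips and slide it, leaf end first, under the low black bridge of the microscope until the leaf specimen is centred under the lens and the tray lies straight in the passage. Keep the tray flat on the desk all the way, never lifted or tipped, do not ram the microscope, and leave the little bottle, the jar and the red block where they stand. Finish with the hand clear of everything.

Things in the scene. Friction and masses are not known exactly. Their poses are not given: they have to be found in the camera images.
- scope: Cream and black microscope, fixed. Origin on the desk below the lens axis, z up. Straight passage for the tray along its y, open at +y (tray enters moving to -y), floored by the desk, 124 mm wide between two feet (24 mm wide, 15 high, y = +50 to -140 mm). Low black bridge over it, y = -30 to +30 mm: underside 15 mm, top 26 mm above the desk. Solid base block beyond y = -90 mm.
- lens (a point): Lens point on the lens axis, at the bridge's underside, 15 mm above the desk. Above it rises the barrel, 30 mm in diameter (58 mm at 88 mm height); an arm, 42 mm wide at 120 to 154 mm height, runs from the microscope's y = +13 mm back to a column at y = -128 mm; the eyepiece leans to -y, up to 230 mm high.
- mouth (a point): Middle of the passage's entrance, on the desk, 50 mm along the microscope's +y from the lens axis.
- tray: Loose flat white tray on the desk: 92 mm wide (its x), 150 mm long (its y), 10 mm thick, 0.1 to 0.2 kg. Origin at the middle of its underside, z up. Front end (-y) carries the leaf specimen; a blue stripe marks the rear (+y). Starts in front of the passage, shifted aside and turned up to 0.4 rad; in place, its axes are parallel to the microscope's.
- specimen (a point): Centre of the round leaf specimen (dark ring 34 mm in diameter) on the tray's top, 35 mm ahead (-y) of the tray's middle, thus 40 mm behind its front edge and 110 mm ahead of its rear edge.
- dropper: Bystander: amber dropper bottle, 32 mm diameter, 58 mm tall, loose. Origin at the centre of its underside.
- jar: Bystander: glass jar with yellow cap, 44 mm diameter, 50 mm tall, loose. Origin at the centre of its underside.
- blockmag: Bystander: red plastic block, 34 x 34 mm, 30 mm tall, loose. Origin at the centre of its underside.
Not all that is in view belongs to the job. Of the things like the tray, leave any that is yellow; of the rest the smaller one is meant.

How it is judged:
By the outcome, as a careful person would: the job done as asked, in the order asked, and still so for the second after the job is handed in, with the robot touching nothing.
It also fails if it takes over 64 s, if anything falls off the work surface, if the arm or the gripper's body presses on something with over 40 N, if the wrist force passes 120 N, or if a joint passes its speed limit or range.

ROBOT

A 6-joint arm with a two-finger parallel gripper is mounted at the origin on the work surface. World frame = base frame: x ahead of the robot, y to its left, z up, the work surface at z = 0. Lengths are in m, angles in rad, forces in N, time in s.
With the tool pointing down it reaches from about 0.35 to 0.775 m from the base axis. Payload 7.3 kg.
Tool frame: the origin (TCP) lies midway between the tips of the shut fingers; the grasp point (between the pads) lies robot.grasp_offset behind it (robot.grasp_offset is the distance from the TCP to the grasp point, in m); z points along the fingers, x is the direction in which the jaws open and shut, and the axes are right-handed (so a half turn about z gives the same grasp; the last joint's range is limited). The gripper opens to 92 mm and grips with 3 to 60 N. Pads are 19 mm wide; open, the fingers measure 130 mm over their backs; the gripper's body (75 mm by 190 mm) begins 47 mm behind the grasp point.
Start: joints at [-0.146, 0.342, 1.524, -0, 1.275, -0.146], TCP at [0.525, 0, 0.189] pointing down, gripper open.
Joint ranges: [-2.53, 2.53], [-0.77, 2.02], [0.04, 2.7], [-1, 4.14], [0.28, 2.66], [-3.11, 3.11]. Speed limits (rad/s): [2.57, 2.57, 3.14, 3.14, 3.14, 3.14].

INTERFACE

Orientations are given as [roll, pitch, yaw] about the fixed x, y, z axes, in that order (R = Rz(yaw) Ry(pitch) Rx(roll)).
In Python, from cell import robot gives the robot as it stands. The module is installed in compiled form; this text tells all that it offers.
- The arm moves only by the tool move_arm, never from a script. Its argument "increments" is a list of rows, each a list of 7 numbers: the finger opening in mm, from 0 to 91.8, then the shift along the tool's x, y, z in mm, then the turn, a rotation vector about the tool's x, y, z in rad. A call has 1 to 12 rows; each row shifts and turns the pose as measured when the row begins, along the tool's axes as they then stand; what a row does not reach is not made up. A row lasts 1/8 s, in which the tool goes at most 62.5 mm and 10.7 degrees, less where a joint would pass 70% of its speed; a pose out of reach is approached as far as the arm can. A call is refused whole if a number of a shift passes 62.5 or a number of a turn 0.188, either way. A call with a gripper value outside its range is refused whole. The fingers move at their own pace and stop on an object; "newtons" is the grip in N (left out, the last holds). Time passes only in rows, so rows that do not move let the fingers close. It gives the time, the measured TCP pose, the force and the opening at its end, in the units of the state.
- robot.observe(): the state, without advancing time (a new reading comes with each control period).
- robot.read_camera(name): name is "scene" or "side" or "wrist"; returns a dict with "img" (420x560x3 uint8, red, green, blue), "fx", "fy", "cx", "cy" (pixels), "T" (4x4, takes a point from camera to world coordinates). Camera axes: x right, y down, z forward; pixel columns grow to the right and rows downward; lengths in m; the calibration is good to about 2 mm. A picture is of the moment at which its call begins. There is no depth.
- robot.hand_in(): hands the job in, once; it reports no verdict.
Trained networks look in the newest picture that a camera, given by its name, has taken for a name from the list of things; names that differ only in an ending like _2 or _b are one class to them, and where a whole thing is asked for, a point or a joint stands for the part that bears it (a point fixed in the world has none). Each returns a list of dicts, best first, with "conf" (0 to 1); they miss things now and then, are a little off and sometimes report something else, mostly with a low value. They report only what shows in the picture. A call takes as long as a camera call. They do not tell look-alikes from the thing itself.
- robot.look_for(thing, camera): "rect" ([left, top, width, height] in pixels, round what is visible of it).
The state is a dict: "time": time; "qpos": joint angles; "qvel": joint speeds; "joint_efforts": joint torques, N m; "tool_pos": TCP position; "tool_rot": TCP orientation; "contact_force": force on the tool from outside, world axes, zero at the start; "torque": the same for the moment, N m; "opening": finger opening in m.
Only numpy, scipy, OpenCV 4.12 (cv2) and the standard library are available. Lean on these libraries where they do the work, as an engineer would, in place of code of your own. Each camera call takes 0.05 s, during which the arm holds its last target.

## Working session

There is one attempt and no reset: what is moved stays moved. The work goes in short steps, Python scripts to look and compute and a tool call to move; the robot and the scene stay as the last step left them, time stands still between calls to the robot, and variables do not carry over. Pictures are saved under pics/ and viewed, and the job is handed in when it is done.

Besides the shell and the picture viewer there is one more tool, called as name(argument=value, ...) on one line, values as JSON. move_arm: Moves the arm, as the interface text tells. Its arguments: {"type":"object","properties":{"increments":{"type":"array"},"newtons":{"type":"number"}},"required":["increments"]}

```bash
mkdir -p pics; cat > h.py <<'E'
import numpy as np, cv2
from cell import robot
def snap(c,n):
    d=robot.read_camera(c); cv2.imwrite(f'pics/{n}.png',cv2.cvtColor(d['img'],cv2.COLOR_RGB2BGR)); return d
def px2w(d,u,v,z):
    T=np.array(d['T']); r=T[:3,:3]@np.array([(u-d['cx'])/d['fx'],(v-d['cy'])/d['fy'],1]); o=T[:3,3]
    return o+r*(z-o[2])/r[2]
def w2px(d,p):
    T=np.array(d['T']); q=T[:3,:3].T@(np.array(p)-T[:3,3]); return d['fx']*q[0]/q[2]+d['cx'],d['fy']*q[1]/q[2]+d['cy']
E
python3 - <<'E'
from h import *
for c in ['scene','side','wrist']:
    d=snap(c,c+'0'); print(c,np.round(d['T'],3).tolist(),d['fx'])
    for t in ['scope','tray','specimen','dropper','jar','blockmag']:
        print(t,[(np.round(x['rect']).tolist(),round(x['conf'],2)) for x in robot.look_for(t,c)])
s=robot.observe();print(s)
E
```

```text
scene [[-0.691, 0.458, -0.56, 1.059], [0.723, 0.45, -0.524, 0.487], [0.012, -0.767, -0.641, 0.659], [0.0, 0.0, 0.0, 1.0]] 418.67861700766287
scope []
tray [([263.0, 232.0, 82.0, 53.0], 0.95), ([259.0, 314.0, 80.0, 100.0], 0.61), ([318.0, 179.0, 96.0, 46.0], 0.59)]
specimen [([317.0, 182.0, 96.0, 44.0], 0.97), ([258.0, 315.0, 82.0, 95.0], 0.73), ([263.0, 228.0, 79.0, 55.0], 0.57)]
dropper [([203.0, 263.0, 19.0, 29.0], 0.55)]
jar [([254.0, 155.0, 16.0, 27.0], 0.7)]
blockmag []
side [[0.88, 0.291, -0.375, 0.94], [0.475, -0.537, 0.697, -0.671], [0.002, -0.792, -0.611, 0.674], [0.0, 0.0, 0.0, 1.0]] 473.85354439123904
scope [([140.0, 204.0, 141.0, 147.0], 0.93)]
tray [([365.0, 176.0, 62.0, 30.0], 0.87), ([270.0, 185.0, 50.0, 45.0], 0.85), ([172.0, 147.0, 73.0, 65.0], 0.63)]
specimen [([362.0, 179.0, 68.0, 29.0], 0.86), ([273.0, 181.0, 50.0, 46.0], 0.78), ([171.0, 148.0, 77.0, 64.0], 0.61)]
dropper [([353.0, 229.0, 19.0, 29.0], 0.84)]
jar [([156.0, 236.0, 21.0, 28.0], 0.7), ([270.0, 186.0, 49.0, 46.0], 0.38)]
blockmag [([293.0, 266.0, 26.0, 26.0], 0.8)]
wrist [[1.0, -0.001, 0.001, 0.526], [
[... 468 characters left out ...]
.63)]
{'time': 1.05, 'qpos': array([-1.46010952e-01,  3.41988060e-01,  1.52408281e+00,  6.93015753e-06,
        1.27539171e+00, -1.46001878e-01]), 'qvel': array([ 5.99091526e-04, -2.86333534e-04, -1.82928478e-03, -1.55515622e-04,
       -7.25890147e-05,  9.91985626e-04]), 'joint_efforts': array([-9.65272261e-05, -4.31142354e+01, -2.44480544e+01,  7.19058327e-02,
        4.82271204e-02, -2.71985766e-05]), 'tool_pos': array([5.25034788e-01, 1.37793118e-05, 1.88752721e-01]), 'tool_rot': array([ 3.14158029e+00, -1.29657388e-04, -1.10901815e-05]), 'contact_force': array([-1.01293535,  0.56807076, -0.19904468]), 'torque': array([0.04621211, 0.03031738, 0.01429806]), 'opening': 0.09198422948055741}
```

View pics/scene0.png

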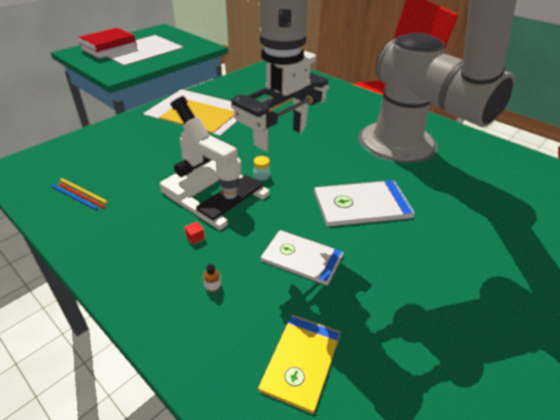

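View pics/side0.png

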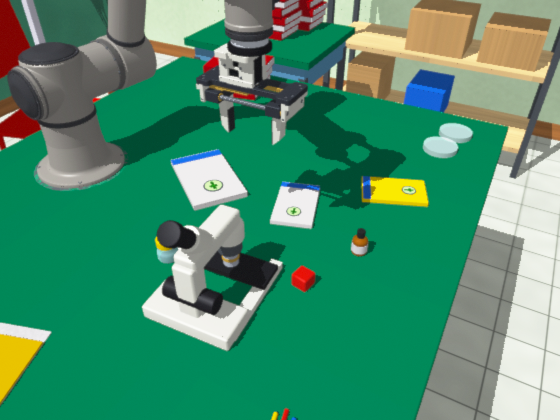

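View pics/wrist0.png

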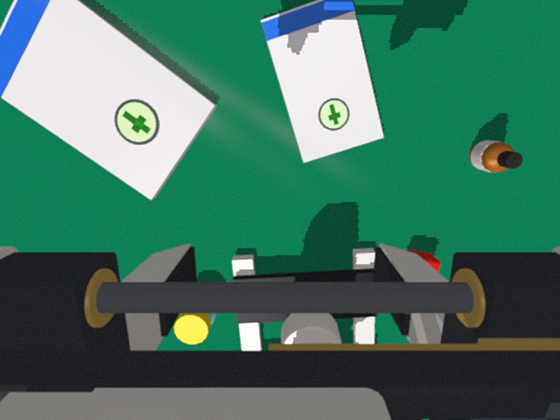

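The small white tray sits at about (325,80) in the wrist view, with its leaf end facing the scope. The yellow tray and the large white tray are decoys. I'll zoom in to get exact features.

```bash
python3 - <<'E'
import cv2
def crop(n,x,y,w,h,s,o):
    i=cv2.imread(f'pics/{n}.png')[y:y+h,x:x+w]; cv2.imwrite(f'pics/{o}.png',cv2.resize(i,None,fx=s,fy=s,interpolation=cv2.INTER_CUBIC))
crop('scene0',150,140,200,150,4,'c_scene')
crop('side0',140,170,200,150,4,'c_side')
crop('wrist0',220,0,200,150,4,'c_w1')
crop('wrist0',160,220,270,140,2.9,'c_w2')
E
```

```text
(no output)
```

View pics/c_scene.png

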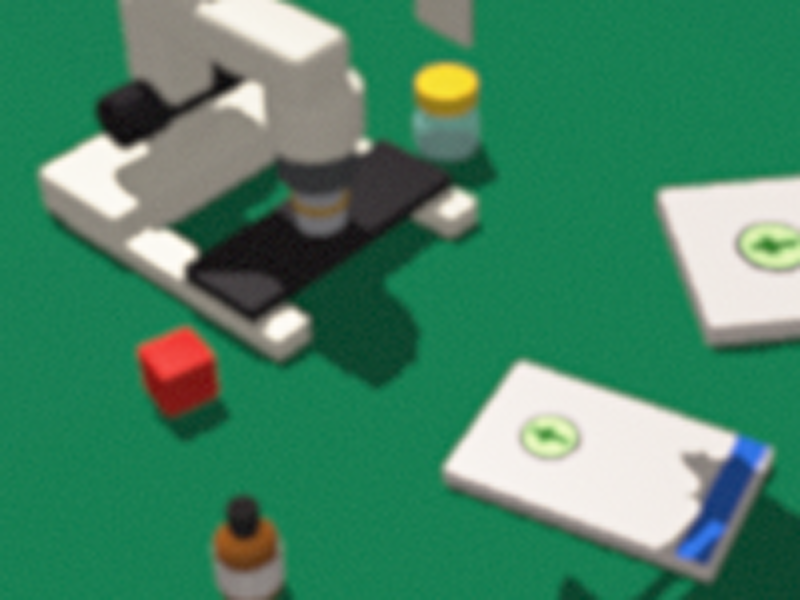

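View pics/c_side.png

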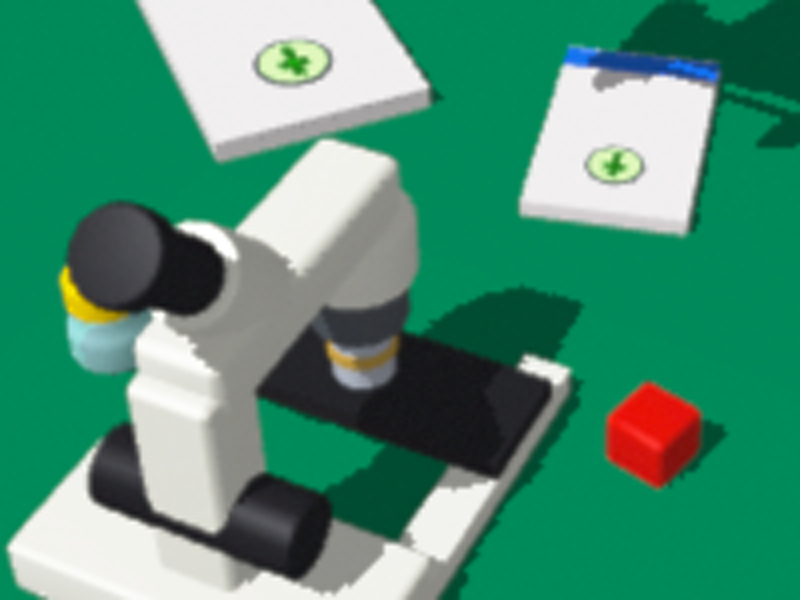

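View pics/c_w1.png

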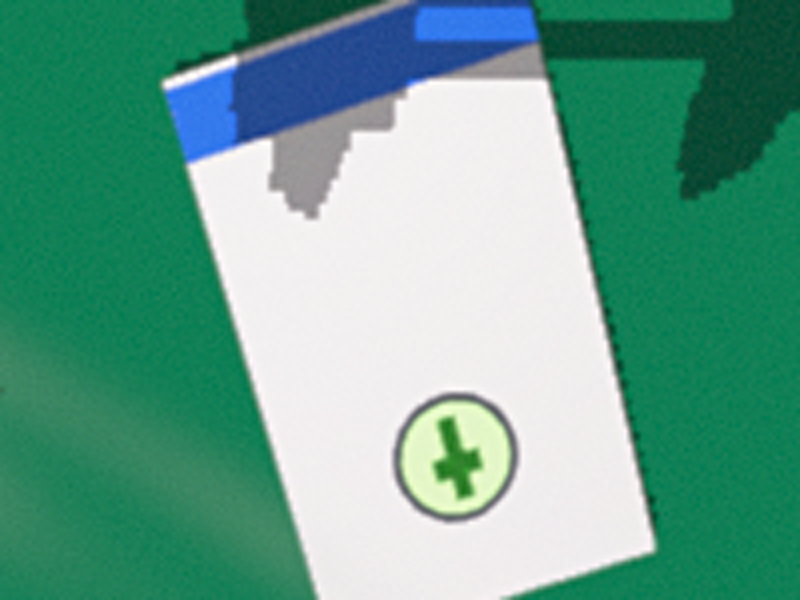

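View pics/c_w2.png

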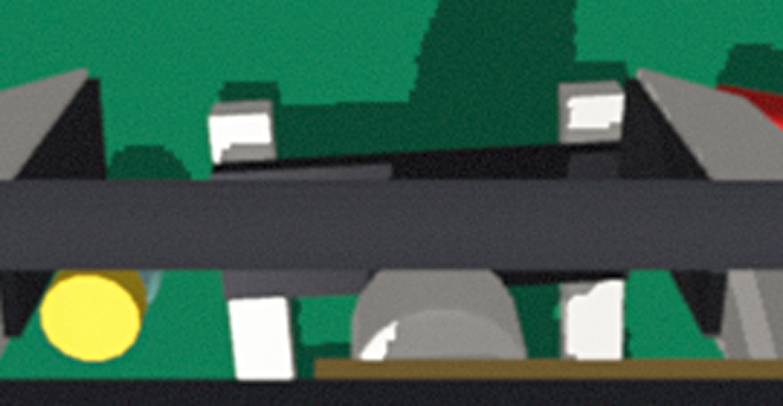

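```bash
cat > fit.py <<'E'
from h import *
from scipy.optimize import least_squares
class D(dict): pass
def fit(obs,p0,cams,bias=True):
    # obs: list of (cam, (u,v), local xyz mm)
    def f(p):
        c,s=np.cos(p[2]),np.sin(p[2]); r=[]
        for cam,uv,l in obs:
            x,y,z=np.array(l)/1e3
            q=w2px(cams[cam],[p[0]+c*x-s*y,p[1]+s*x+c*y,z]); r+=[q[0]-uv[0],q[1]-uv[1]]
        return np.array(r)
    s=least_squares(f,p0,loss='soft_l1'); return s.x,f(s.x).reshape(-1,2)
E
python3 - <<'E'
from fit import *
import pickle
cams={c:robot.read_camera(c) for c in ['scene','side','wrist']}
pickle.dump(cams,open('cams0.pkl','wb'))
sc=lambda u,v:(u/4+150,v/4+140); si=lambda u,v:(u/4+140,v/4+170); w1=lambda u,v:(u/4+220,v/4); w2=lambda u,v:(u/2.9+160,v/2.9+220)
tray=[('wrist',w1(163,83),(-46,75,10)),('wrist',w1(655,550),(46,-75,10)),('wrist',(304,162),(-46,-75,10)),('wrist',w1(456,457),(0,-35,10)),
('scene',sc(521,362),(-46,-75,10)),('scene',sc(443,468),(46,-75,10)),('scene',sc(773,450),(-46,75,10)),('scene',sc(712,572),(46,75,10)),('scene',sc(549,436),(0,-35,10)),
('side',si(520,206),(-46,-75,10)),('side',si(688,225),(46,-75,10)),('side',si(567,46),(-46,75,10)),('side',si(720,66),(46,75,10)),('side',si(614,165),(0,-35,10))]
for k in ['wrist','scene','side',None]:
    o=[t for t in tray if k in (None,t[0])]
    p,r=fit(o,[.56,.15,0],cams); print(k,p.round(4),r.round(1).tolist())
S=[('wrist',w2(622,93),(86,50,15)),('wrist',w2(568,97),(62,50,15)),('wrist',w2(209,115),(-86,50,15)),('wrist',w2(270,113),(-62,50,15)),('wrist',w2(560,86),(62,50,0)),
('scene',sc(310,325),(62,50,15)),('scene',sc(280,345),(86,50,15)),('scene',sc(448,222),(-62,50,15)),('scene',sc(475,203),(-86,50,15)),
('side',si(570,372),(86,50,15)),('side',si(527,357),(62,50,15))]
for k in ['wrist','scene',None]:
    o=[t for t in S if k in (None,t[0])]
    p,r=fit(o,[.53,-.05,0],cams); print(k,p.round(4),r.round(1).tolist())
d=cams['side']
print('block',px2w(d,306,290,0),'dropper',px2w(d,361,254,0),'jar',px2w(d,166,260,0))
E
```

```text
wrist [0.5689 0.1084 0.3079] [[-0.2, -0.6], [0.4, -0.2], [-0.2, 0.9], [-0.0, 0.2]]
scene [0.567  0.1106 0.2968] [[-0.1, -0.0], [0.3, 0.1], [-0.1, 0.1], [-0.3, -0.5], [0.2, 0.4]]
side [0.5679 0.1051 0.3134] [[-0.0, -0.5], [-0.1, -0.2], [0.3, 0.6], [-0.3, -0.4], [0.2, 0.9]]
None [0.5683 0.1085 0.3084] [[-0.9, -0.8], [-0.1, -0.3], [-0.8, 0.8], [-0.6, 0.0], [-1.5, -0.0], [-0.8, 0.2], [-1.3, -0.4], [-1.2, -0.9], [-1.0, 0.3], [0.7, -1.4], [0.5, -1.0], [1.2, -0.1], [0.6, -1.0], [0.9, 0.1]]
wrist [ 0.5518 -0.1376  0.0535] [[1.5, 0.5], [-0.1, 0.2], [-0.1, 0.2], [-1.2, -0.1], [0.1, -0.9]]
scene [ 0.553  -0.1338  0.0802] [[-0.1, -0.2], [-0.0, 0.3], [0.4, -0.2], [-0.2, 0.0]]
None [ 0.5515 -0.1374  0.0529] [[1.2, 0.4], [-0.3, 0.0], [-0.3, 0.1], [-1.4, -0.3], [-0.1, -1.0], [-1.6, -1.2], [-1.7, -0.9], [-0.1, -0.5], [-0.4, -0.2], [0.9, -0.7], [0.6, -0.7]]
block [ 0.69939559 -0.1140999   0.        ] dropper [0.75588771 0.02695612 0.        ] jar [ 0.4172284  -0.17637341  0.        ]
```

move_arm(increments=[[91, 28, -33, 0, 0, 0, 0], [91, 28, -33, 0, 0, 0, 0], [91, 28, -33, 0, 0, 0, 0], [91, 27, -31, 0, 0, 0, 0], [91, 0, 0, 0, 0, 0, 0.18], [91, 0, 0, 0, 0, 0, 0.18], [91, 0, 0, 0, 0, 0, 0.18], [91, 0, 0, 0, 0, 0, 0.18], [91, 0, 0, 0, 0, 0, 0.18], [91, 0, 0, 0, 0, 0, 0.18], [91, 0, 0, 0, 0, 0, 0.18], [91, 0, 0, 0, 0, 0, 0]])

```text
time: 2.7
tool_pos: [0.6395, 0.1344, 0.1864]
tool_rot: [3.139, -0.0, -1.3]
contact_force: [-0.3, -1.0, 0.1]
opening: 0.0913
```

```bash
python3 - <<'E'
from h import *
d=snap('wrist','w1'); print(robot.grasp_offset, robot.observe()['qpos'])
E
```

```text
0.0188 [ 9.02884416e-02  5.88878704e-01  1.12841427e+00 -5.09287943e-04
  1.42680156e+00  1.38827402e+00]
```

View pics/w1.png

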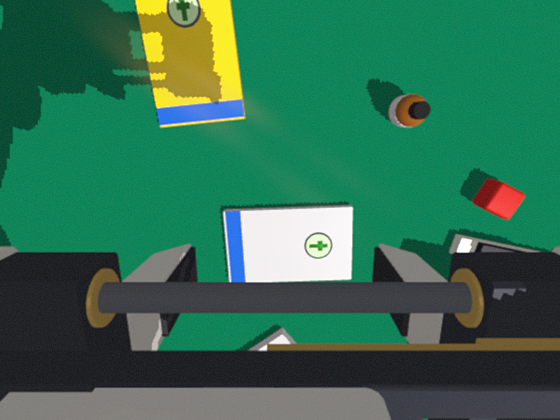

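```bash
python3 - <<'E'
from fit import *
d=robot.read_camera('wrist'); print(w2px(d,[.6395,.1344,.01]))
for uv in [(352,206),(223,208),(352,279),(230,283),(318,245)]: print(uv,px2w(d,*uv,.01).round(4))
p,r=fit([('wrist',(352,206),(46,-75,10)),('wrist',(223,208),(46,75,10)),('wrist',(352,279),(-46,-75,10)),('wrist',(318,245),(0,-35,10))],[.57,.11,.3],{'wrist':d}); print(p,r)
E
```

```text
(np.float64(283.9496567654808), np.float64(184.36949956170517))
(352, 206) [0.6361 0.0521 0.01  ]
(223, 208) [0.594  0.1946 0.01  ]
(352, 279) [0.5482 0.0223 0.01  ]
(230, 283) [0.5028 0.1653 0.01  ]
(318, 245) [0.5797 0.0757 0.01  ]
[0.5705598  0.1093902  0.29205217] [[ 1.11013579  0.23746654]
 [-0.02051748  0.81159279]
 [-1.58629537 -0.34743832]
 [ 0.07400868 -0.76156164]]
```

move_arm(increments=[[91, 0, 0, 45, 0, 0, -0.03], [91, 0, 0, 45, 0, 0, 0], [91, 0, 0, 45, 0, 0, 0], [91, 0, 0, 32, 0, 0, 0], [91, 0, 0, 0, 0, 0, 0], [91, 0, 0, 0, 0, 0, 0]])

```text
time: 3.55
tool_pos: [0.6417, 0.1346, 0.0177]
tool_rot: [-3.138, -0.001, -1.249]
contact_force: [-0.6, 0.0, 1.0]
opening: 0.0913
```

move_arm(increments=[[91, 0, 0, 12.5, 0, 0, 0.02], [91, 0, 0, 0, 0, 0, 0], [91, 0, 6, 0, 0, 0, 0], [91, 0, 6, 0, 0, 0, 0], [91, 0, 0, 0, 0, 0, 0]])

```text
time: 4.18
tool_pos: [0.6317, 0.131, 0.0086]
tool_rot: [-3.132, -0.003, -1.269]
contact_force: [-0.4, -0.0, 0.7]
opening: 0.0908
```

```bash
python3 - <<'E'
from h import *
d=snap('side','s2')
i=cv2.imread('pics/s2.png')[110:260,180:380]; cv2.imwrite('pics/s2c.png',cv2.resize(i,None,fx=4,fy=4,interpolation=cv2.INTER_CUBIC))
E
```

```text
(no output)
```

View pics/s2c.png

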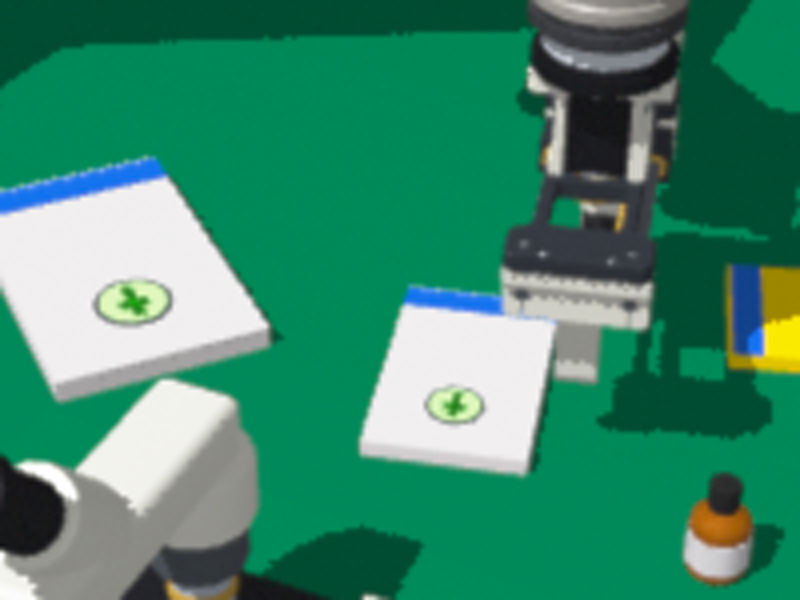

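move_arm(increments=[[91, 0, 0, 5, -0.009, 0, 0], [91, 0, 3, 0, 0, 0, 0], [91, 0, 3, 0, 0, 0, 0], [91, 1.4, 3.4, 0, 0, 0, 0.025], [91, 1.4, 3.4, 0, 0, 0, 0.025], [91, 1.4, 3.4, 0, 0, 0, 0.025], [91, 1.4, 3.4, 0, 0, 0, 0.025], [91, 0, 0, 0, 0, 0, 0]])

```text
time: 5.22
tool_pos: [0.6136, 0.1195, 0.0034]
tool_rot: [-3.141, -0.003, -1.377]
contact_force: [1.1, 0.3, -0.2]
opening: 0.0914
```

```bash
python3 - <<'E'
from h import *
d=snap('side','s3')
i=cv2.imread('pics/s3.png')[110:260,180:380]; cv2.imwrite('pics/s3c.png',cv2.resize(i,None,fx=4,fy=4,interpolation=cv2.INTER_CUBIC))
E
```

```text
(no output)
```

View pics/s3c.png

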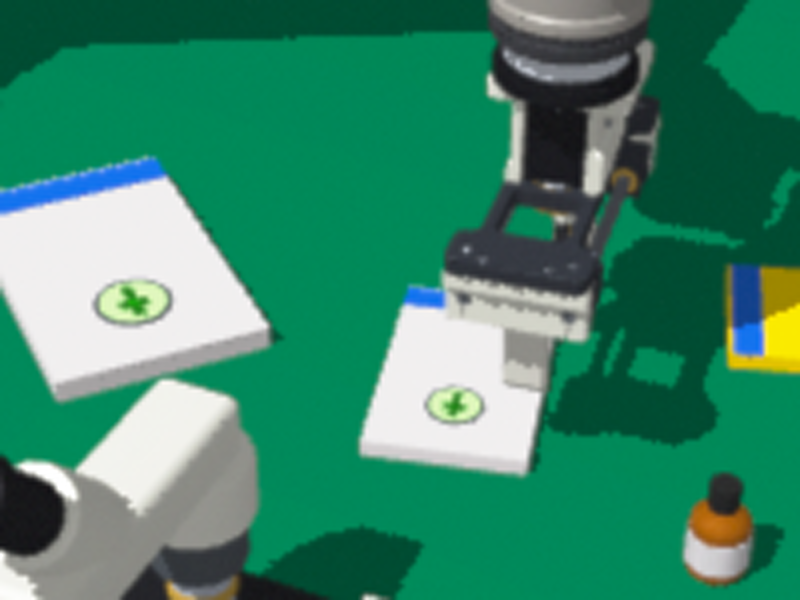

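```bash
cat >> h.py <<'E'
def crop(d,x,y,w,h,s,o):
    i=cv2.cvtColor(d['img'],cv2.COLOR_RGB2BGR)[y:y+h,x:x+w]; cv2.imwrite(f'pics/{o}.png',cv2.resize(i,None,fx=s,fy=s,interpolation=cv2.INTER_CUBIC))
E
python3 - <<'E'
from h import *
from scipy.spatial.transform import Rotation as Ro
s=robot.observe(); R=Ro.from_euler('xyz',s['tool_rot']).as_matrix(); print(s['tool_pos'],s['contact_force'])
d=snap('side','s4'); c=snap('scene','sc4')
for cam,off,n in((d,(180,110),'side'),(c,(240,190),'scene')):
  for z in (0,-.01,-.02):
    print(n,z,[ (np.array(w2px(cam,s['tool_pos']+R@np.array([x,y,z])))-off).__mul__(4).round().tolist() for x in(.046,.065) for y in(-.0095,.0095)])
crop(c,240,190,200,150,4,'sc4c')
E
```

```text
[0.61373205 0.11957063 0.00341155] [-0.01693967  0.57178985 -0.40820959]
side 0 [[544.0, 442.0], [511.0, 436.0], [536.0, 463.0], [502.0, 457.0]]
side -0.01 [[545.0, 428.0], [511.0, 421.0], [537.0, 449.0], [503.0, 443.0]]
side -0.02 [[546.0, 414.0], [512.0, 407.0], [538.0, 435.0], [503.0, 428.0]]
scene 0 [[118.0, 299.0], [137.0, 277.0], [88.0, 285.0], [107.0, 263.0]]
scene -0.01 [[118.0, 286.0], [138.0, 264.0], [88.0, 272.0], [108.0, 249.0]]
scene -0.02 [[118.0, 273.0], [138.0, 251.0], [87.0, 258.0], [108.0, 236.0]]
```

View pics/sc4c.png

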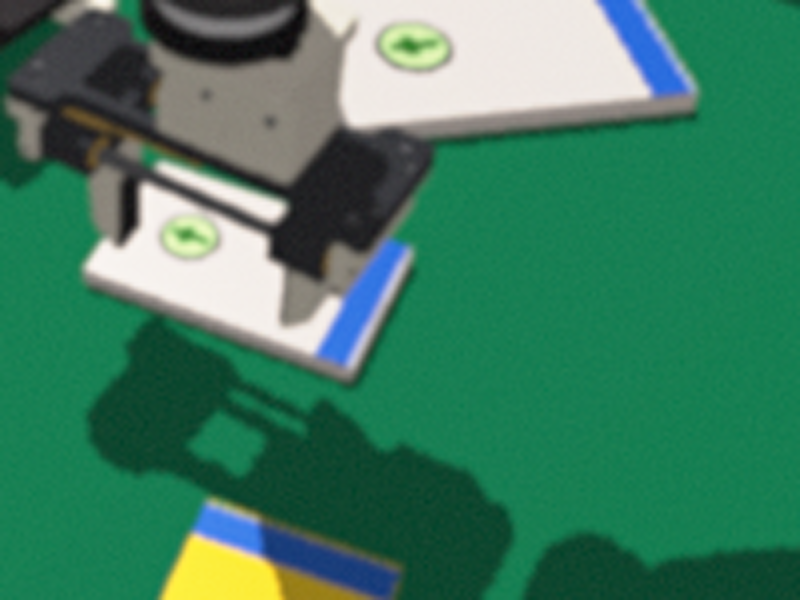

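The open fingers swing up on an arc, so their tips are well above the TCP level and passed over the tray without touching it. I'll back off, narrow the opening and feel for the desk.

move_arm(increments=[[50, 0, -12, 0, 0, 0, -0.05], [50, 0, -12, 0, 0, 0, -0.05], [50, 0, 0, 0, 0, 0, 0], [50, 0, 0, 0, 0, 0, 0], [50, 0, 0, 0, 0, 0, 0], [50, 0, 0, 0, 0, 0, 0]])

```text
time: 6.12
tool_pos: [0.6368, 0.1253, 0.0031]
tool_rot: [3.141, -0.002, -1.274]
contact_force: [0.0, -0.3, -0.4]
opening: 0.0502
```

```bash
python3 - <<'E'
from h import *
d=snap('side','s5'); crop(d,200,110,200,150,4,'s5c')
c=snap('scene','sc5'); crop(c,240,190,200,150,4,'sc5c')
print(robot.observe()['opening'],robot.observe()['contact_force'])
E
```

```text
0.050024238842965064 [-0.26479963 -0.41858909 -0.84967417]
```

View pics/s5c.png

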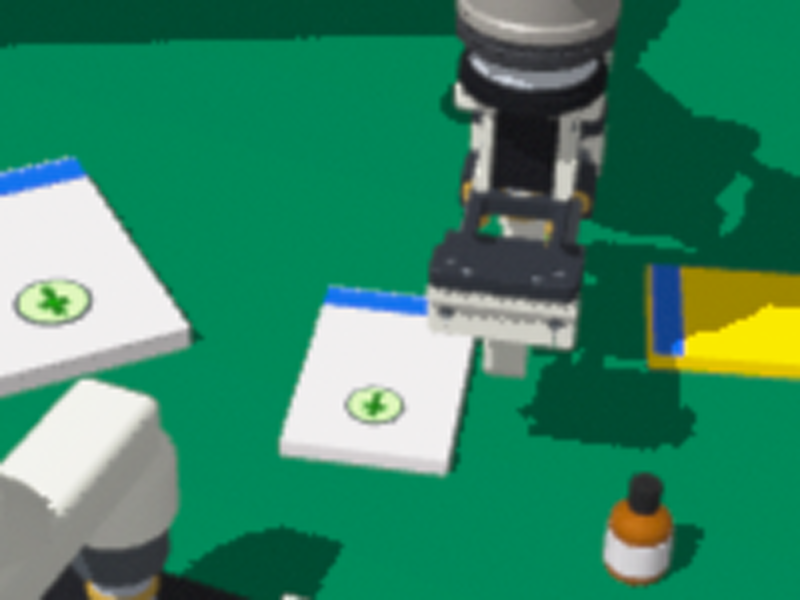

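View pics/sc5c.png

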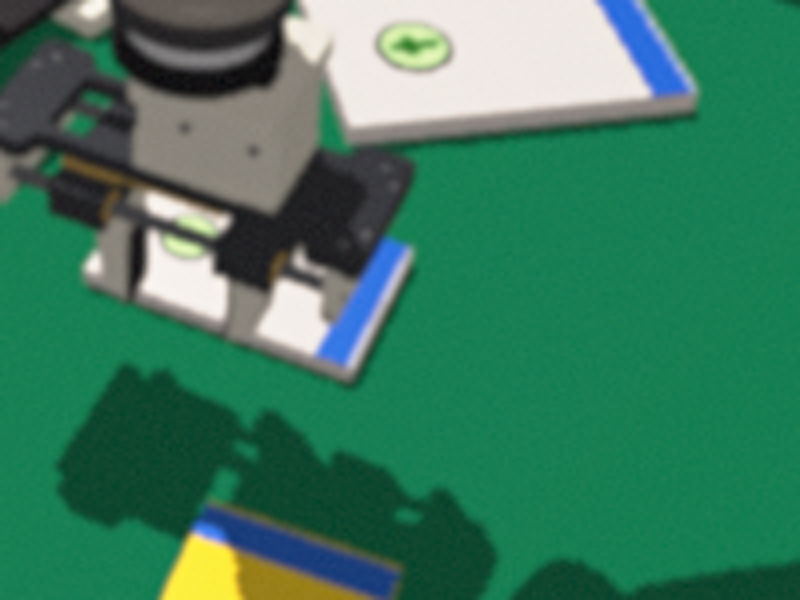

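```bash
python3 - <<'E'
from h import *
from scipy.spatial.transform import Rotation as Ro
s=robot.observe(); R=Ro.from_euler('xyz',s['tool_rot']).as_matrix(); print(s['tool_pos'],R.round(2).tolist())
d=robot.read_camera('side'); c=robot.read_camera('scene')
for cam,off,n in((d,(200,110),'side'),(c,(240,190),'scene')):
  for z in (0,-.01,-.02,-.03):
    print(n,z,[ (np.array(w2px(cam,s['tool_pos']+R@np.array([x,y,z])))-off).__mul__(4).round().tolist() for x in(.025,.044,-.025,-.044) for y in(-.0095,.0095)])
E
```

```text
[0.6368901  0.12523939 0.0031551 ] [[0.29, -0.96, 0.0], [-0.96, -0.29, -0.0], [0.0, 0.0, -1.0]]
side 0 [[520.0, 426.0], [486.0, 422.0], [516.0, 447.0], [482.0, 443.0], [530.0, 373.0], [497.0, 369.0], [533.0, 353.0], [501.0, 349.0]]
side -0.01 [[521.0, 412.0], [487.0, 408.0], [517.0, 433.0], [483.0, 429.0], [531.0, 359.0], [498.0, 355.0], [534.0, 339.0], [502.0, 336.0]]
side -0.02 [[522.0, 398.0], [488.0, 394.0], [518.0, 419.0], [484.0, 415.0], [532.0, 345.0], [499.0, 341.0], [536.0, 326.0], [503.0, 322.0]]
side -0.03 [[524.0, 384.0], [489.0, 379.0], [520.0, 405.0], [485.0, 400.0], [533.0, 331.0], [500.0, 327.0], [537.0, 312.0], [504.0, 308.0]]
scene 0 [[128.0, 351.0], [145.0, 326.0], [95.0, 338.0], [112.0, 313.0], [218.0, 387.0], [233.0, 361.0], [253.0, 401.0], [268.0, 374.0]]
scene -0.01 [[128.0, 338.0], [145.0, 313.0], [95.0, 325.0], [112.0, 300.0], [219.0, 374.0], [234.0, 348.0], [254.0, 388.0], [269.0, 361.0]]
scene -0.02 [[128.0, 325.0], [145.0, 300.0], [95.0, 312.0], [112.0, 287.0], [220.0, 361.0], [235.0, 334.0], [255.0, 375.0], [271.0, 348.0]]
scene -0.03 [[129.0, 311.0], [146.0, 286.0], [95.0, 298.0], [112.0, 273.0], [221.0, 347.0], [237.0, 321.0], [256.0, 361.0], [272.0, 334.0]]
```

move_arm(increments=[[50, 0, 0, 5, 0, 0, 0], [50, 0, 0, 4, 0, 0, 0], [50, 0, 0, 0, 0, 0, 0]])

```text
time: 6.7
tool_pos: [0.6368, 0.1252, -0.0067]
tool_rot: [3.141, -0.002, -1.274]
contact_force: [0.1, -0.1, -0.9]
opening: 0.0499
```

```bash
python3 - <<'E'
from h import *
d=snap('side','s6'); crop(d,200,110,200,150,4,'s6c')
E
```

```text
(no output)
```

View pics/s6c.png

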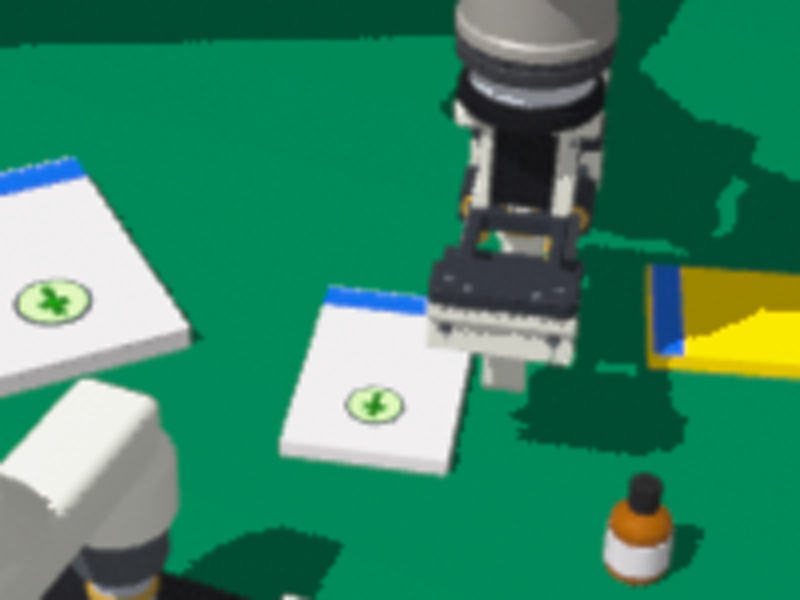

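move_arm(increments=[[50, 0, 0, 6, 0, 0, 0], [50, 0, 0, 6, 0, 0, 0], [50, 0, 0, 3, 0, 0, 0], [50, 0, 0, 0, 0, 0, 0]])

```text
time: 7.25
tool_pos: [0.6368, 0.1252, -0.0228]
tool_rot: [3.141, -0.002, -1.274]
contact_force: [1.4, -0.4, 0.5]
opening: 0.05
```

```bash
python3 - <<'E'
from h import *
d=snap('side','s7'); crop(d,200,110,200,150,4,'s7c')
c=snap('scene','sc7'); crop(c,240,190,200,150,4,'sc7c')
E
```

```text
(no output)
```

View pics/s7c.png

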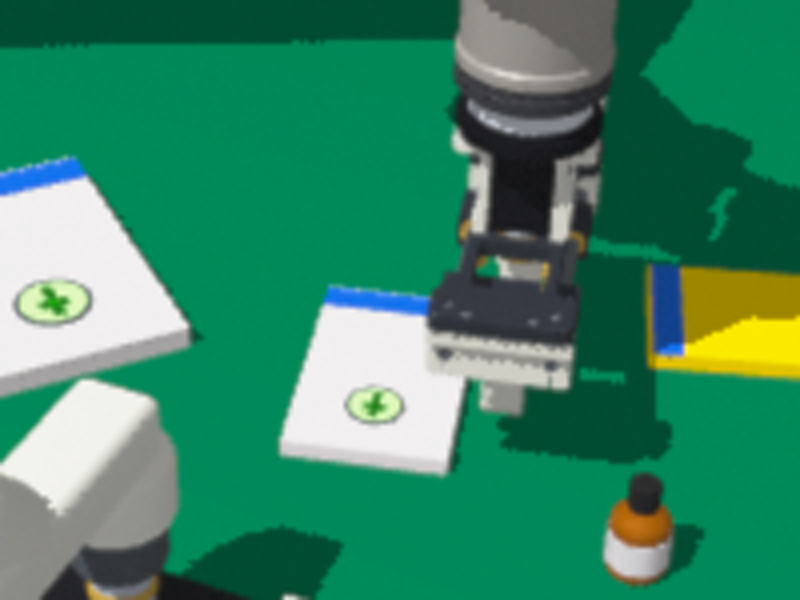

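View pics/sc7c.png

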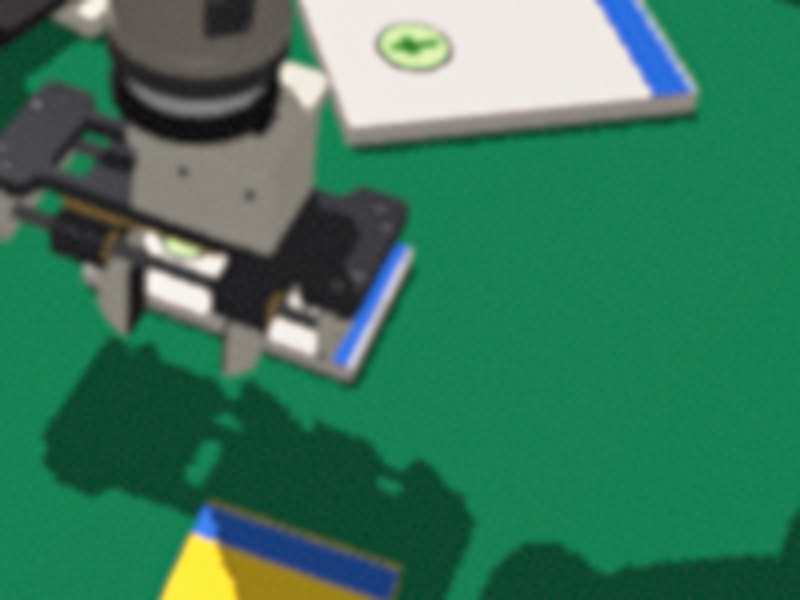

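move_arm(increments=[[50, 0, 0, 3, 0, 0, 0], [50, 0, 0, 3, 0, 0, 0], [50, 0, 0, 2, 0, 0, 0], [50, 0, 0, 0, 0, 0, 0]])

```text
time: 7.85
tool_pos: [0.6373, 0.1252, -0.0307]
tool_rot: [-3.141, -0.003, -1.274]
contact_force: [-0.1, 0.4, -0.2]
opening: 0.0503
```

```bash
python3 - <<'E'
from h import *
d=snap('side','s8'); crop(d,200,110,200,150,4,'s8c')
c=snap('scene','sc8'); crop(c,240,190,200,150,4,'sc8c')
E
```

```text
(no output)
```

View pics/s8c.png

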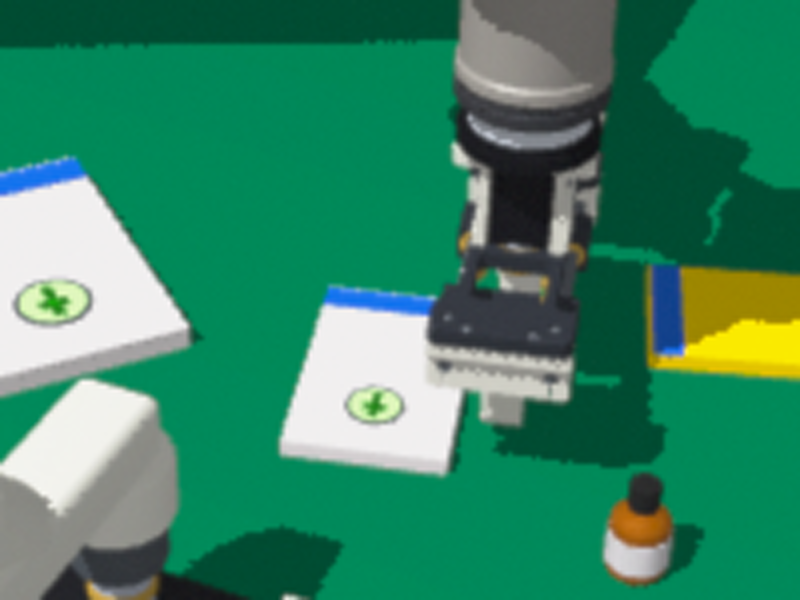

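View pics/sc8c.png

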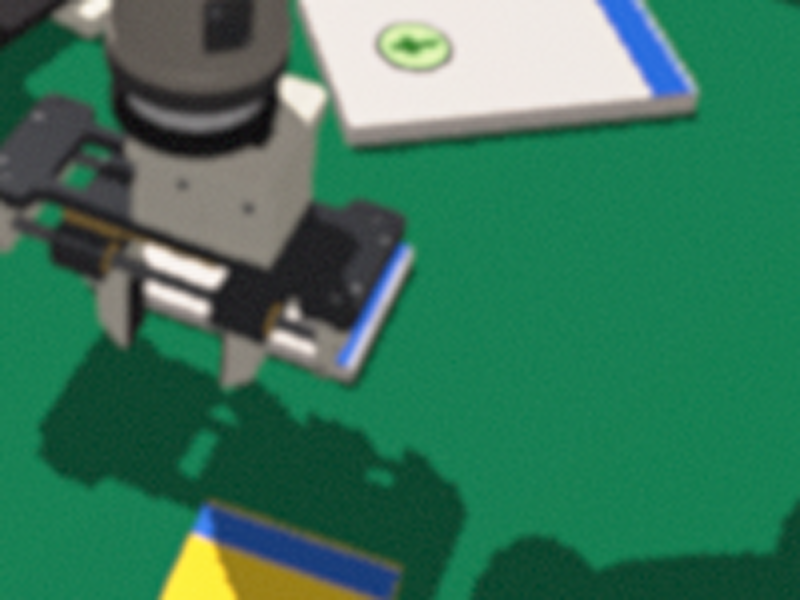

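move_arm(increments=[[50, 0, 0, 2, 0, 0, 0], [50, 0, 0, 0, 0, 0, 0]])

```text
time: 8.2
tool_pos: [0.6376, 0.1252, -0.0324]
tool_rot: [-3.14, -0.003, -1.274]
contact_force: [-0.3, 0.4, -0.7]
opening: 0.0502
```

move_arm(increments=[[50, 0, 0, 2, 0, 0, 0], [50, 0, 0, 0, 0, 0, 0]])

```text
time: 8.45
tool_pos: [0.6376, 0.1252, -0.0345]
tool_rot: [-3.14, -0.003, -1.274]
contact_force: [0.5, 0.4, 0.2]
opening: 0.0502
```

move_arm(increments=[[50, 0, 0, 2, 0, 0, 0], [50, 0, 0, 0, 0, 0, 0]])

```text
time: 8.7
tool_pos: [0.6376, 0.1252, -0.0367]
tool_rot: [-3.14, -0.003, -1.274]
contact_force: [0.3, -0.3, 0.7]
opening: 0.0499
```

move_arm(increments=[[50, 0, 0, 2, 0, 0, 0], [50, 0, 0, 0, 0, 0, 0]])

```text
time: 8.95
tool_pos: [0.6382, 0.1252, -0.0374]
tool_rot: [-3.139, -0.003, -1.274]
contact_force: [0.5, 0.7, 0.8]
opening: 0.0499
```

move_arm(increments=[[50, 0, 0, 2, 0, 0, 0], [50, 0, 0, 0, 0, 0, 0]])

```text
time: 9.2
tool_pos: [0.6386, 0.1253, -0.0374]
tool_rot: [-3.138, -0.003, -1.274]
contact_force: [0.0, -0.1, 0.2]
opening: 0.0498
```

```bash
python3 - <<'E'
from h import *
d=snap('side','s9'); crop(d,200,110,200,150,4,'s9c')
c=snap('scene','sc9'); crop(c,240,190,200,150,4,'sc9c')
E
```

```text
(no output)
```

View pics/sc9c.png

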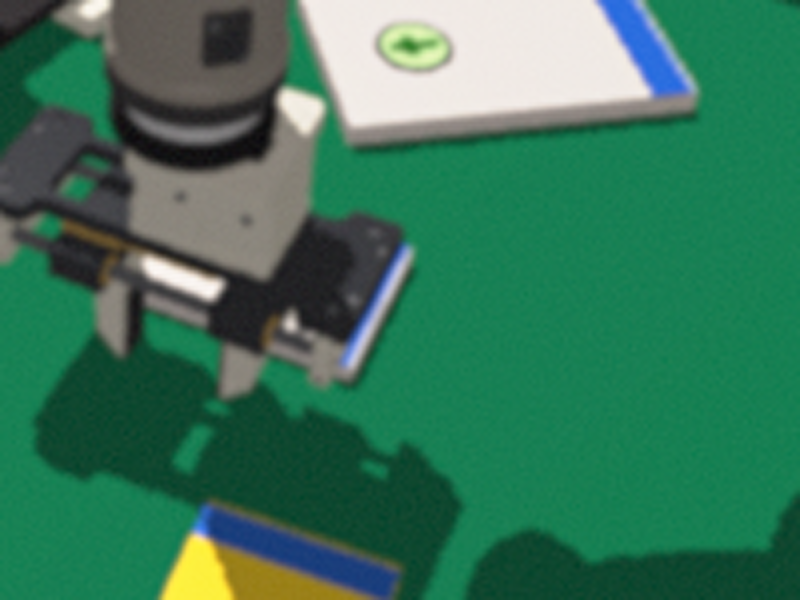

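View pics/s9c.png

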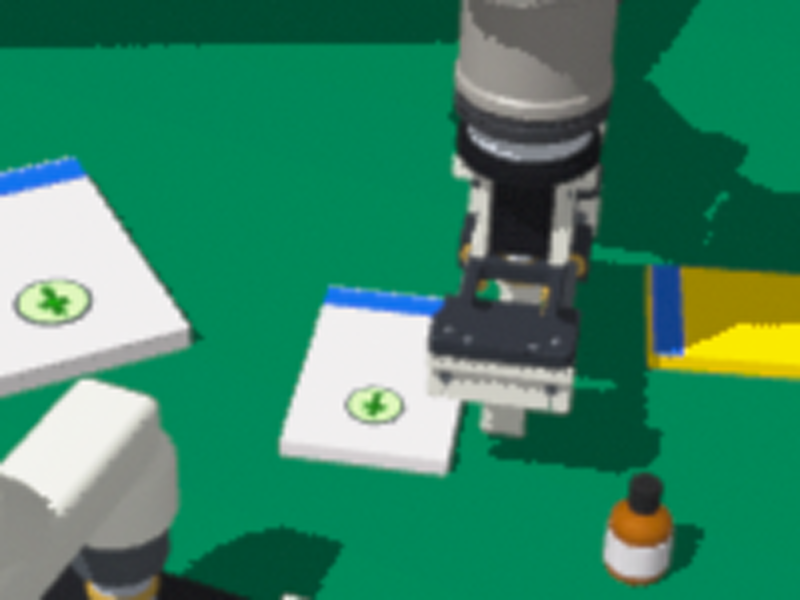

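```bash
python3 - <<'E'
from h import *
s=robot.observe(); print(s['qpos'].round(3),s['joint_efforts'].round(2),s['contact_force'])
E
```

```text
[ 0.077  0.798  1.391 -0.003  0.948  1.353] [ 6.000e-02 -5.717e+01 -1.899e+01 -3.000e-02 -2.500e-01  1.000e-02] [-0.85494287  0.01407928  4.83176404]
```

move_arm(increments=[[50, 0, 0, -3, -0.003, 0, 0], [50, 0, 5, 0, 0, 0, 0], [50, 0, 5, 0, 0, 0, 0], [50, 0, 3, 0, 0, 0, 0], [50, 1.5, 3.6, 0, 0, 0, 0.025], [50, 1.5, 3.6, 0, 0, 0, 0.025], [50, 1.5, 3.6, 0, 0, 0, 0.025], [50, 1.5, 3.6, 0, 0, 0, 0.025], [50, 0, 0, 0, 0, 0, 0]])

```text
time: 10.42
tool_pos: [0.6115, 0.1109, -0.0356]
tool_rot: [3.141, -0.003, -1.382]
contact_force: [0.5, -0.2, 0.2]
opening: 0.0497
```

```bash
python3 - <<'E'
from h import *
d=snap('side','s10'); crop(d,200,110,200,150,4,'s10c')
E
```

```text
(no output)
```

View pics/s10c.png

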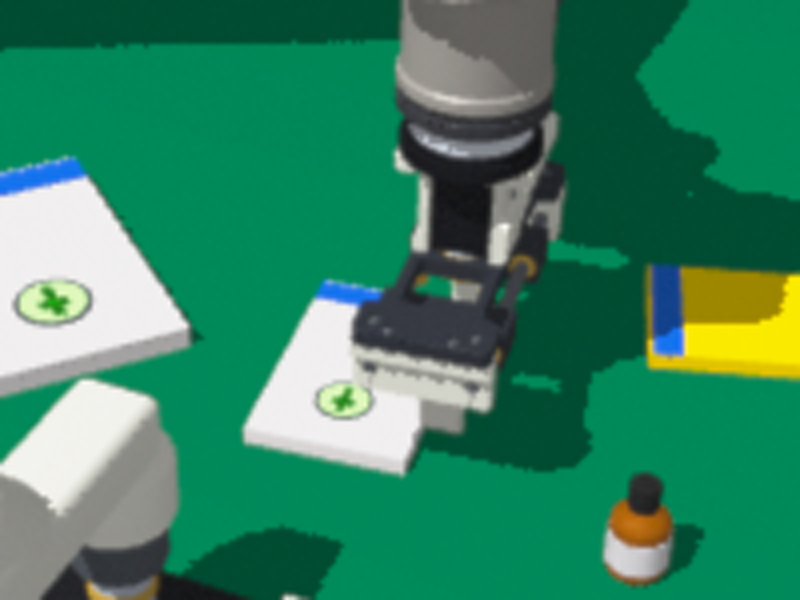

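move_arm(increments=[[50, 1.6, 3.8, 0, 0, 0, 0.026], [50, 1.6, 3.8, 0, 0, 0, 0.026], [50, 1.6, 3.8, 0, 0, 0, 0.026], [50, 1.6, 3.8, 0, 0, 0, 0.026], [50, 1.6, 3.8, 0, 0, 0, 0.026], [50, 0, 0, 0, 0, 0, 0], [50, 0, -10, 0, 0, 0, 0], [50, 0, -20, 0, 0, 0, 0], [50, 0, 0, 0, 0, 0, 0]])

```text
time: 11.6
tool_pos: [0.6244, 0.1015, -0.0354]
tool_rot: [-3.141, -0.003, -1.52]
contact_force: [-0.1, 1.0, -0.2]
opening: 0.0498
```

```bash
python3 - <<'E'
from h import *
d=snap('side','s11'); crop(d,160,110,200,150,4,'s11c')
c=snap('scene','sc11'); crop(c,200,170,200,150,4,'sc11c')
c=snap('wrist','w11')
E
```

```text
(no output)
```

View pics/s11c.png

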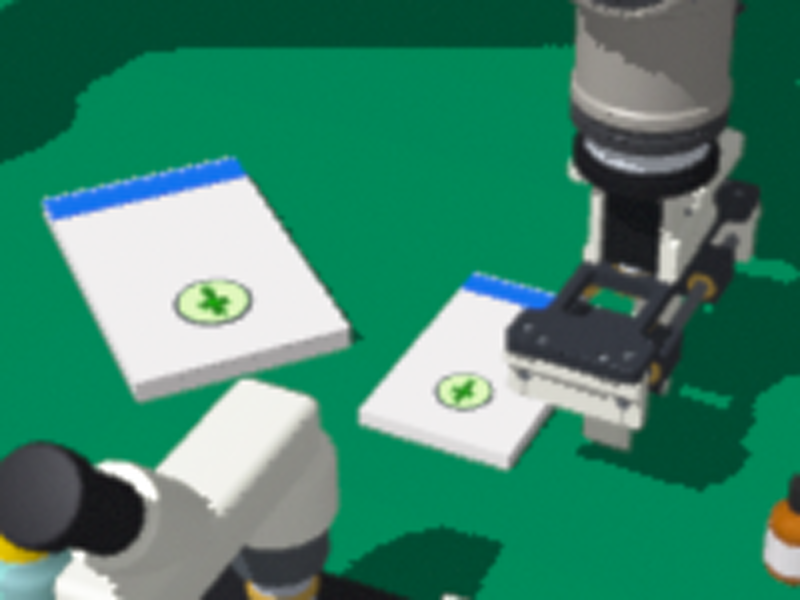

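View pics/sc11c.png

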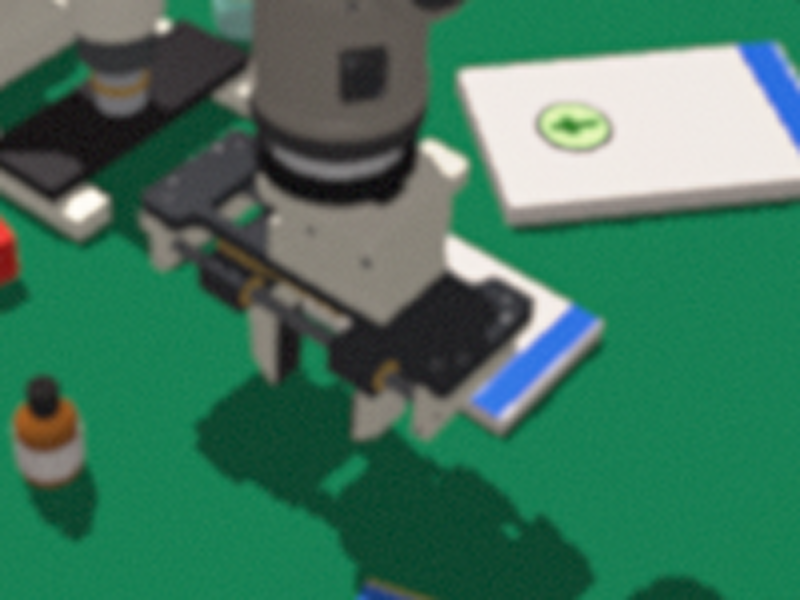

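View pics/w11.png

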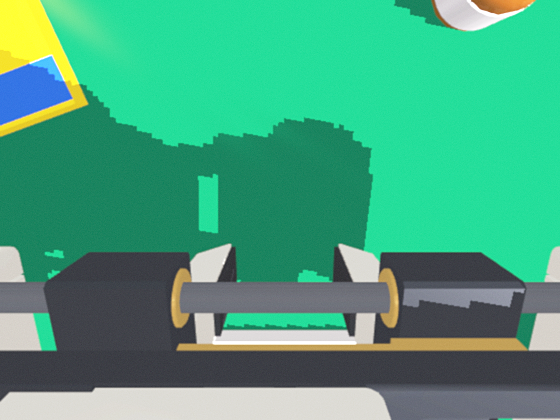

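move_arm(increments=[[50, 0, 0, -50, 0, 0, 0], [50, 0, 0, -55, 0, 0, 0], [50, 0, 0, -55, 0, 0, 0], [50, 20, 20, -55, 0, 0, 0], [50, 40, 30, 0, 0, 0, 0], [50, 40, 30, 0, 0, 0, -0.1], [50, 0, 0, 0, 0, 0, -0.18], [50, 0, 0, 0, 0, 0, -0.18], [50, 0, 0, 0, 0, 0, -0.18], [50, 0, 0, 0, 0, 0, -0.18], [50, 0, 0, 0, 0, 0, -0.18], [50, 0, 0, 0, 0, 0, -0.18]])

```text
time: 13.25
tool_pos: [0.537, -0.0039, 0.1851]
tool_rot: [3.134, 0.008, -0.301]
contact_force: [-0.5, 0.1, 0.1]
opening: 0.05
```

move_arm(increments=[[50, 0, 0, 0, 0, 0, -0.18], [50, 0, 0, 0, 0, 0, -0.15], [50, 0, 0, 0, 0, 0, 0], [50, 0, 0, 0, 0, 0, 0]])

```text
time: 13.75
tool_pos: [0.5342, -0.0033, 0.1846]
tool_rot: [3.138, 0.013, 0.037]
contact_force: [0.3, 0.8, 0.4]
opening: 0.0504
```

```bash
python3 - <<'E'
from h import *
c=snap('wrist','w12'); crop(c,200,0,200,150,4,'w12c'); crop(c,160,220,270,140,2.9,'w12d')
import pickle; pickle.dump(c,open('w12.pkl','wb'))
E
```

```text
(no output)
```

View pics/w12.png

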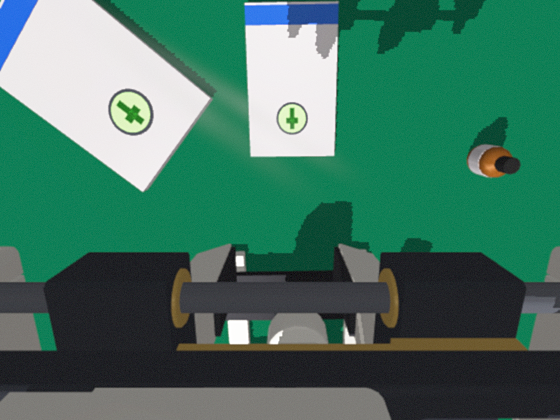

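View pics/w12c.png

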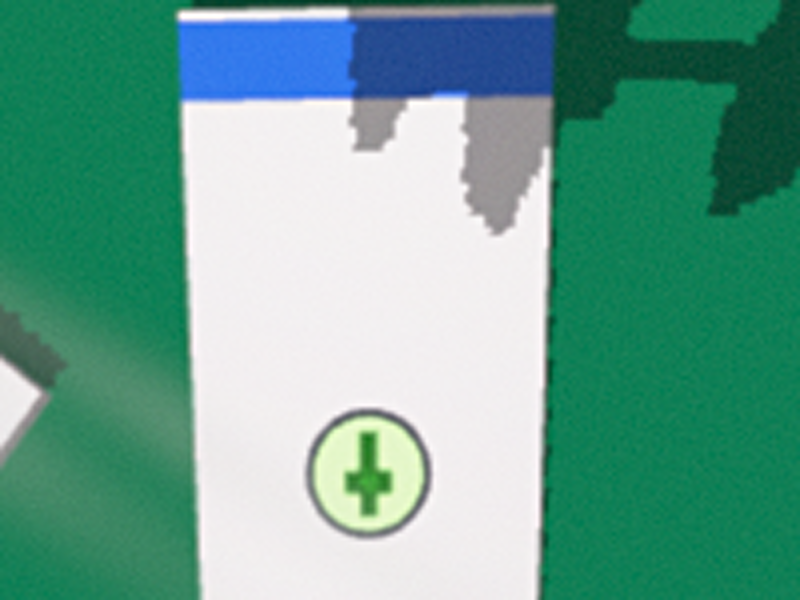

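```bash
python3 - <<'E'
from h import *
c=robot.read_camera('scene'); crop(c,150,140,200,150,4,'sc12c')
c=robot.read_camera('side'); crop(c,140,170,200,150,4,'s12c')
E
```

```text
(no output)
```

View pics/sc12c.png

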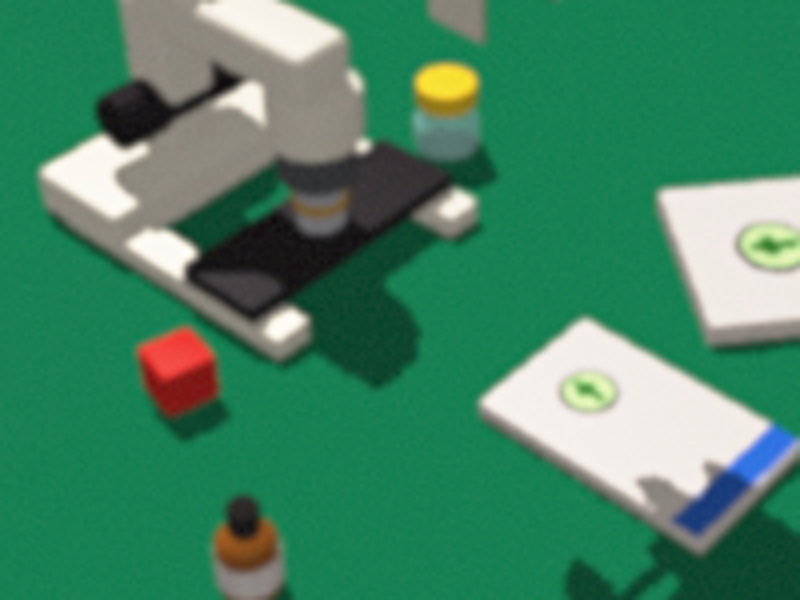

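View pics/s12c.png

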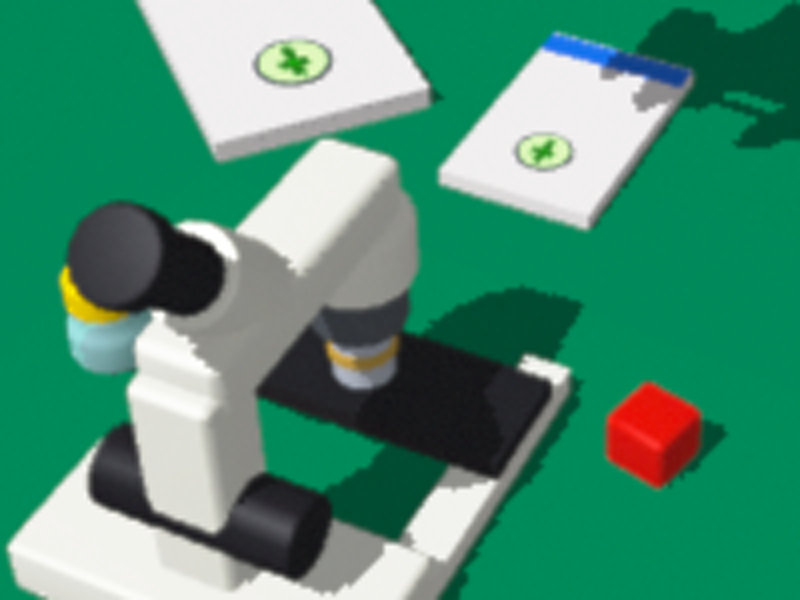

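```bash
python3 - <<'E'
from fit import *
import pickle
cams=pickle.load(open('cams0.pkl','rb')); cams['wrist']=pickle.load(open('w12.pkl','rb'))
sc=lambda u,v:(u/4+150,v/4+140); si=lambda u,v:(u/4+140,v/4+170); w1=lambda u,v:(u/4+200,v/4)
tray=[('wrist',w1(180,15),(-46,75,10)),('wrist',w1(554,8),(46,75,10)),('wrist',(334,155),(46,-75,10)),('wrist',(250,157),(-46,-75,10)),('wrist',w1(368,473),(0,-35,10)),
('scene',sc(585,318),(-46,-75,10)),('scene',sc(480,404),(46,-75,10)),('scene',sc(805,443),(-46,75,10)),('scene',sc(702,543),(46,75,10)),('scene',sc(588,391),(0,-35,10)),
('side',si(440,172),(-46,-75,10)),('side',si(588,218),(46,-75,10)),('side',si(552,34),(-46,75,10)),('side',si(693,73),(46,75,10)),('side',si(543,152),(0,-35,10))]
for k in ['wrist','scene','side',None]:
    o=[t for t in tray if k in (None,t[0])]
    p,r=fit(o,[.56,.15,0],cams); print(k,p.round(4),abs(r).max())
def ang(d,a,b,z):
    A=px2w(d,*a,z);B=px2w(d,*b,z); v=(B-A)[:2]; print(A.round(4),B.round(4),np.arctan2(v[1],v[0]).round(3))
d=cams['scene']; ang(d,sc(452,182),sc(250,312),.026); ang(d,sc(382,143),sc(190,270),.026)
d=cams['side']; ang(d,si(262,390),si(497,472),.026); ang(d,si(497,472),si(553,382),.026);ang(d,si(440,558),si(570,372),.015)
E
```

```text
wrist [0.537  0.1016 0.0462] 1.3431954218517603
scene [0.5349 0.1045 0.0462] 0.5437646484672314
side [0.5356 0.0994 0.0538] 0.469351028296245
None [0.5365 0.1018 0.0471] 1.9977241285733385
[ 0.4678 -0.1059  0.026 ] [ 0.6351 -0.1014  0.026 ] 0.027
[ 0.47   -0.1673  0.026 ] [ 0.6357 -0.1549  0.026 ] 0.075
[ 0.5163 -0.1756  0.026 ] [ 0.64   -0.1674  0.026 ] 0.067
[ 0.64   -0.1674  0.026 ] [ 0.6352 -0.1051  0.026 ] 1.648
[ 0.6378 -0.2144  0.015 ] [ 0.6341 -0.0855  0.015 ] 1.599
```

move_arm(increments=[[50, 1, -40, 0, 0.003, 0.013, -0.013], [50, 1, -53, 0, 0, 0, 0], [50, 1, -53, 0, 0, 0, 0], [50, 1, -53, 0, 0, 0, 0], [50, 1, -8, 30, 0, 0, 0], [50, 0, 0, 50, 0, 0, 0], [50, 0, 0, 50, 0, 0, 0], [50, 0, 0, 45, 0, 0, 0], [50, 0, 0, 20, 0, 0, 0], [50, 0, 0, 0, 0, 0, 0], [50, 0, 0, 0, 0, 0, 0]])

```text
time: 15.28
tool_pos: [0.533, 0.2112, -0.0146]
tool_rot: [-3.141, -0.007, 0.04]
contact_force: [0.4, -1.2, -0.4]
opening: 0.0499
```

```bash
python3 - <<'E'
from h import *
d=snap('side','s13'); crop(d,200,110,200,150,4,'s13c')
E
```

```text
(no output)
```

View pics/s13c.png

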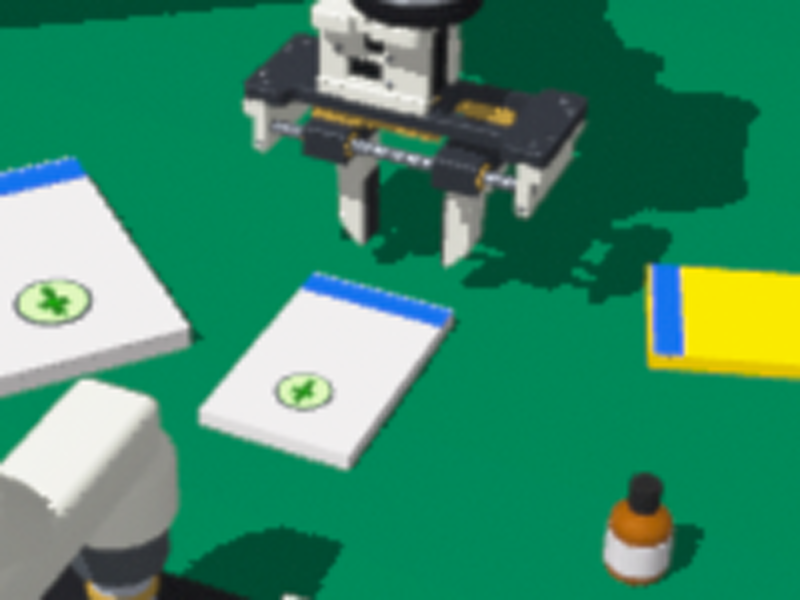

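move_arm(increments=[[50, 0, 0, 19, 0, -0.007, -0.01], [50, 0, 0, 0, 0, 0, 0], [50, 0, 8, 0, 0, 0, 0], [50, 0, 6, 0, 0, 0, 0], [50, 0, 4, 0, 0, 0, 0], [50, 0, 4, 0, 0, 0, 0], [50, 0, 6, 0, 0, 0, 0], [50, 0, 8, 0, 0, 0, 0], [50, 0, 8, 0, 0, 0, 0], [50, 0, 6, 0, 0, 0, 0], [50, 0, 4, 0, 0, 0, 0], [50, 0, 0, 0, 0, 0, 0]])

```text
time: 16.82
tool_pos: [0.538, 0.1535, -0.0322]
tool_rot: [-3.14, -0.005, 0.049]
contact_force: [1.2, -0.1, 0.4]
opening: 0.0498
```

```bash
python3 - <<'E'
from h import *
d=snap('side','s14'); crop(d,180,120,200,150,4,'s14c')
c=snap('scene','sc14'); crop(c,180,150,200,150,4,'sc14c')
E
```

```text
(no output)
```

View pics/s14c.png

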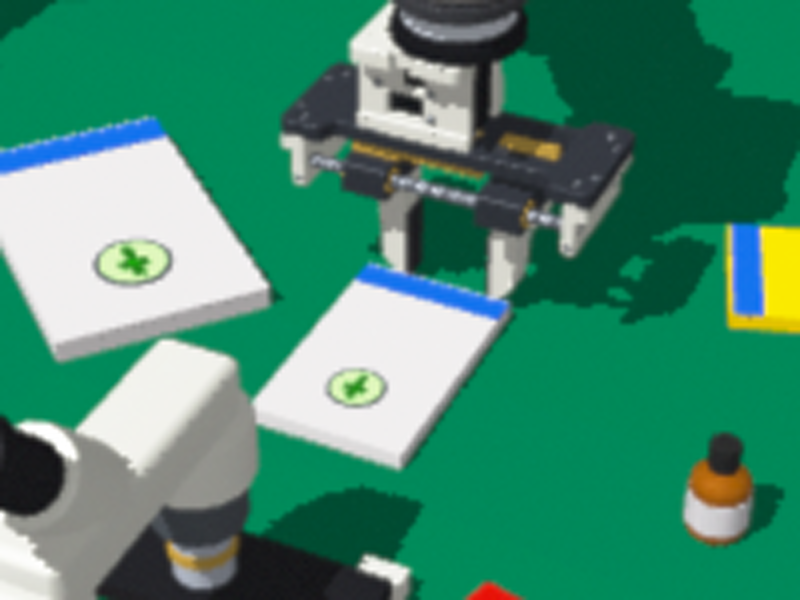

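View pics/sc14c.png

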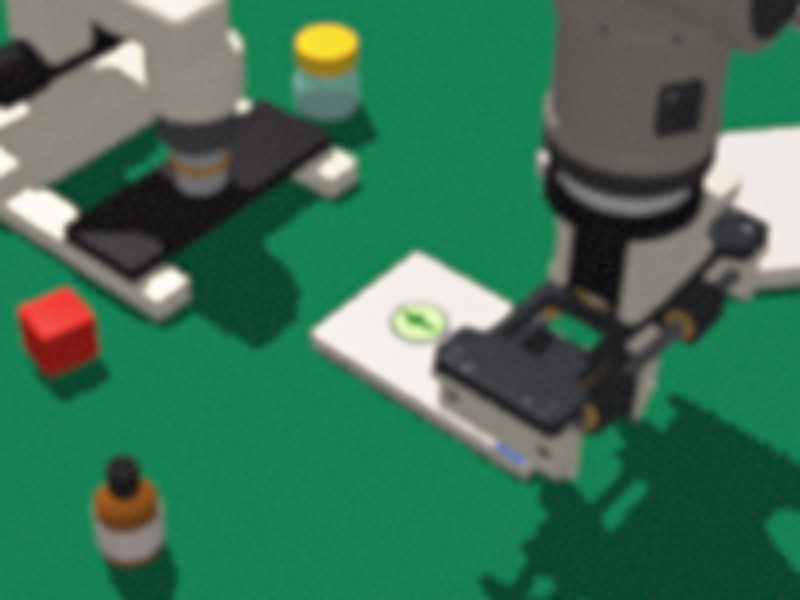

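```bash
cat > tf.py <<'E'
from fit import *
import pickle
cams=pickle.load(open('cams0.pkl','rb'))
S=np.array([.552,-.136,.053])
def rel(p):
    d=p[:2]-S[:2]; c,s=np.cos(S[2]),np.sin(S[2]); print('rel x,y mm',(np.array([c*d[0]+s*d[1],-s*d[0]+c*d[1]])*1e3).round(1),'yaw',round(p[2]-S[2],3))
E
python3 - <<'E'
from tf import *
si=lambda u,v:(u/4+180,v/4+120); sc=lambda u,v:(u/4+180,v/4+150)
o=[('side',si(257,403),(-46,-75,10)),('side',si(402,458),(46,-75,10)),('side',si(366,265),(-46,75,10)),('side',si(511,305),(46,75,10)),('side',si(356,388),(0,-35,10)),
('scene',sc(418,251),(-46,-75,10)),('scene',sc(312,332),(46,-75,10)),('scene',sc(420,323),(0,-35,10)),('scene',sc(528,468),(46,75,10))]
for k in ['scene','side',None]:
    p,r=fit([t for t in o if k in (None,t[0])],[.56,.1,0],cams); print(k,p.round(4),abs(r).max()); rel(p)
E
```

```text
scene [0.5363 0.0689 0.0482] 0.4319033626263149
rel x,y mm [ -4.9 205.5] yaw -0.005
side [0.5379 0.0649 0.0562] 1.975205461805018
rel x,y mm [ -3.4 201.4] yaw 0.003
None [0.5364 0.0679 0.0534] 1.9119275528292974
rel x,y mm [ -4.8 204.4] yaw 0.0
```

move_arm(increments=[[50, 0.3, 5, 1, 0, 0, 0], [50, 0.3, 8, 0, 0, 0, 0], [50, 0.3, 8, 0, 0, 0, 0], [50, 0.3, 8, 0, 0, 0, 0], [50, 0.3, 8, 0, 0, 0, 0], [50, 0.3, 8, 0, 0, 0, 0], [50, 0.3, 8, 0, 0, 0, 0], [50, 0.3, 8, 0, 0, 0, 0], [50, 0.3, 8, 0, 0, 0, 0], [50, 0, 6, 0, 0, 0, 0], [50, 0, 3, 0, 0, 0, 0], [50, 0, 0, 0, 0, 0, 0]])

```text
time: 18.42
tool_pos: [0.5453, 0.0709, -0.0331]
tool_rot: [-3.139, -0.006, 0.05]
contact_force: [0.9, 0.3, 0.0]
opening: 0.05
```

```bash
python3 - <<'E'
from h import *
d=snap('side','s15'); crop(d,180,140,200,150,4,'s15c')
c=snap('scene','sc15'); crop(c,150,130,200,150,4,'sc15c')
E
```

```text
(no output)
```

View pics/s15c.png

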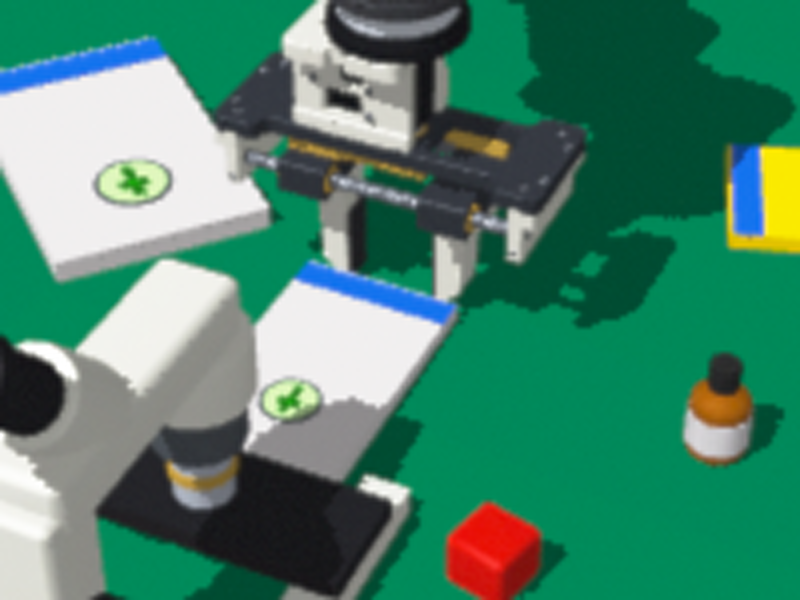

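View pics/sc15c.png

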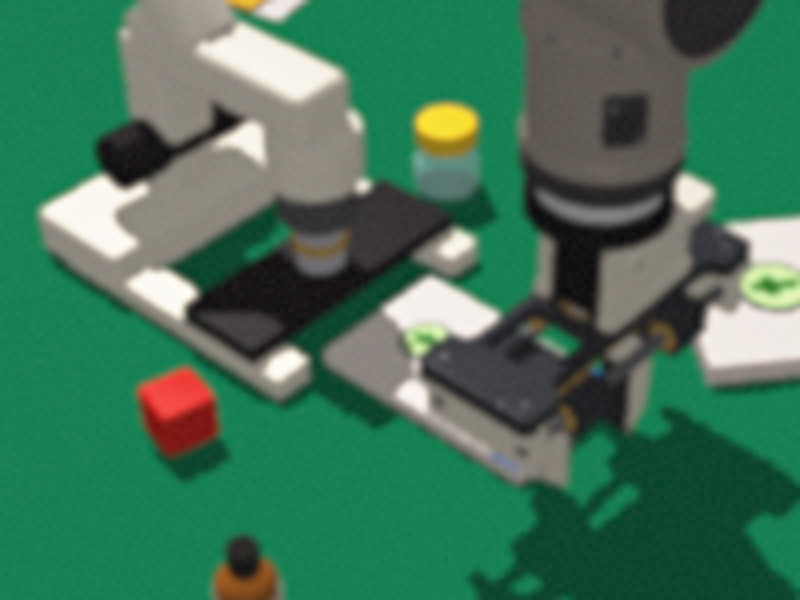

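```bash
python3 - <<'E'
from tf import *
si=lambda u,v:(u/4+180,v/4+140); sc=lambda u,v:(u/4+150,v/4+130)
o=[('side',si(307,265),(-46,75,10)),('side',si(457,310),(46,75,10)),('side',si(290,400),(0,-35,10)),
('scene',sc(431,278),(-46,-75,10)),('scene',sc(323,356),(46,-75,10)),('scene',sc(430,341),(0,-35,10)),('scene',sc(520,472),(46,75,10))]
for k in ['scene','side',None]:
    p,r=fit([t for t in o if k in (None,t[0])],[.56,.1,0],cams); print(k,p.round(4),abs(r).max()); rel(p)
E
```

```text
scene [ 0.5441 -0.0132  0.0541] 1.046343591107302
rel x,y mm [ -1.4 123.1] yaw 0.001
side [ 0.5451 -0.02    0.0511] 1.2204923580730451
rel x,y mm [ -0.7 116.2] yaw -0.002
None [ 0.5433 -0.0152  0.0558] 2.1385574859256735
rel x,y mm [ -2.3 121.1] yaw 0.003
```

move_arm(increments=[[50, 0, 5, 0, 0, 0, 0], [50, 0, 7, 0, 0, 0, 0], [50, 0.2, 7, 0, 0, 0, 0], [50, 0.2, 7, 0, 0, 0, 0], [50, 0.2, 7, 0, 0, 0, 0], [50, 0.2, 7, 0, 0, 0, 0], [50, 0.2, 7, 0, 0, 0, 0], [50, 0, 7, 0, 0, 0, 0], [50, 0, 5, 0, 0, 0, 0], [50, 0, 3, 0, 0, 0, 0], [50, 0, 0, 0, 0, 0, 0]])

```text
time: 19.9
tool_pos: [0.5495, 0.005, -0.0332]
tool_rot: [-3.139, -0.006, 0.05]
contact_force: [0.5, 0.2, 0.7]
opening: 0.0499
```

```bash
python3 - <<'E'
from h import *
d=snap('side','s16'); crop(d,150,150,200,150,4,'s16c')
c=snap('scene','sc16'); crop(c,150,130,200,150,4,'sc16c')
E
```

```text
(no output)
```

View pics/s16c.png

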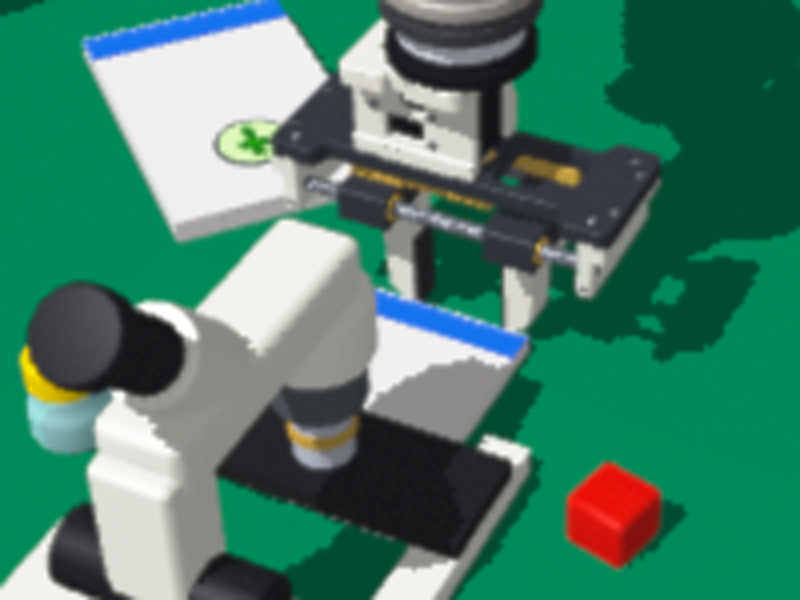

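View pics/sc16c.png

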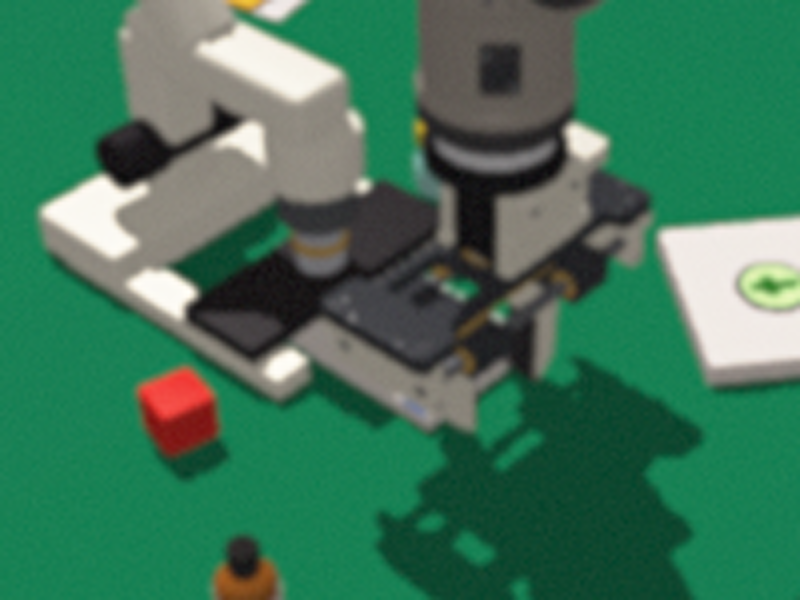

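move_arm(increments=[[50, 0, 4, 0, 0, 0, 0], [50, 0, 4, 0, 0, 0, 0], [50, 0, 4, 0, 0, 0, 0], [50, 0, 2, 0, 0, 0, 0], [50, 0, 0, 0, 0, 0, 0]])

```text
time: 20.62
tool_pos: [0.5502, -0.0093, -0.0333]
tool_rot: [-3.139, -0.005, 0.051]
contact_force: [0.4, 1.3, 1.6]
opening: 0.0503
```

move_arm(increments=[[50, 0, -15, 0, 0, 0, 0], [50, 0, -40, 0, 0, 0, 0], [50, 0, -60, -20, 0, 0, 0], [50, 0, -40, -60, 0, 0, 0], [50, 0, 0, -60, 0, 0, 0], [50, 0, 0, -40, 0, 0, 0], [50, 0, 0, 0, 0, 0, 0]])

```text
time: 21.5
tool_pos: [0.5397, 0.1489, 0.1433]
tool_rot: [-3.14, -0.004, 0.053]
contact_force: [0.2, -0.4, -0.5]
opening: 0.0502
```

```bash
python3 - <<'E'
from h import *
d=snap('side','s17'); crop(d,150,150,200,150,4,'s17c')
c=snap('scene','sc17'); crop(c,150,130,200,150,4,'sc17c')
c=snap('wrist','w17')
E
```

```text
(no output)
```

View pics/s17c.png

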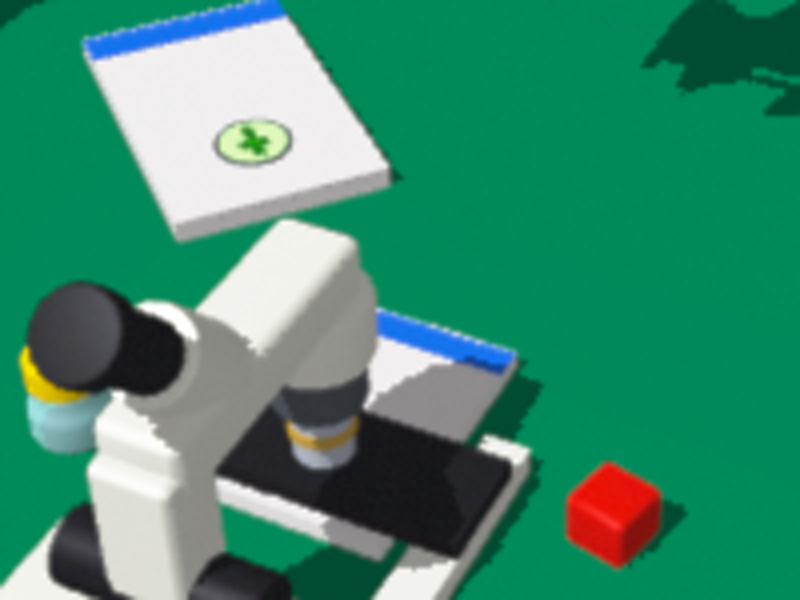

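View pics/sc17c.png

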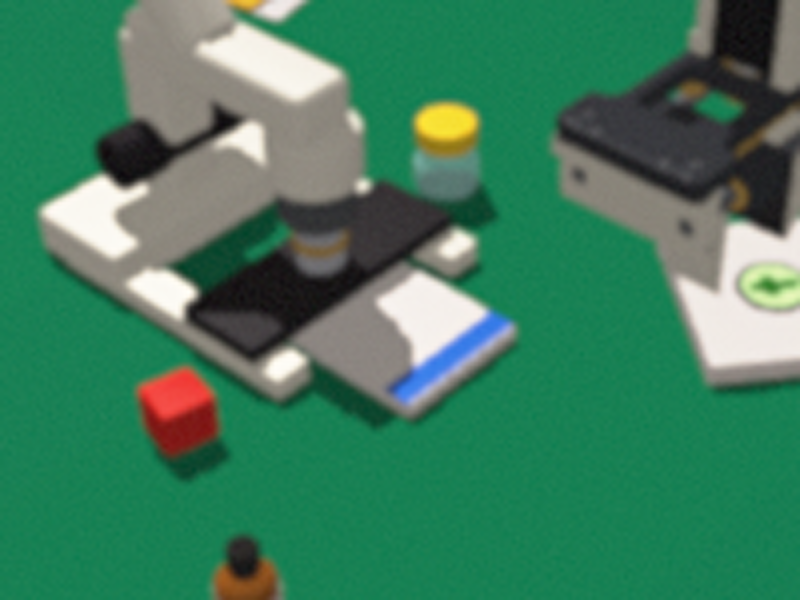

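View pics/w17.png

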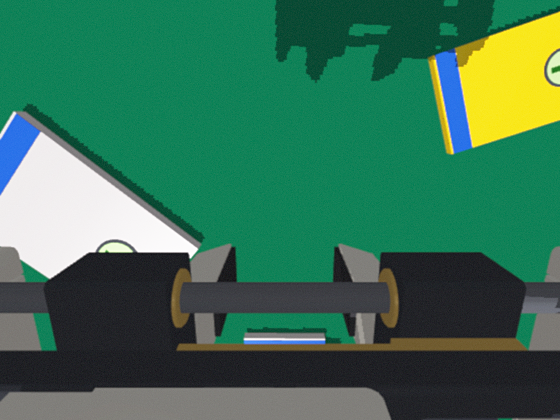

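```bash
python3 - <<'E'
from tf import *
import tf
si=lambda u,v:(u/4+150,v/4+150); sc=lambda u,v:(u/4+150,v/4+130)
o=[('side',si(517,353),(46,75,10)),('side',si(378,311),(-46+ 0,75,10)),('side',si(390,546),(46,-75,10)),
('scene',sc(516,326),(-46,75,10)),('scene',sc(408,410),(46,75,10))]
for k,S in [('scene',(.5525,-.133,.053)),('side',(.5535,-.1405,.053))]:
    tf.S=np.array(S); c=cams[k]
    for cam,uv,l in o:
        if cam==k and not(k=='side' and l[0]==-46):
            w=px2w(c,*uv,.01); yaw=.054; R=np.array([[np.cos(yaw),-np.sin(yaw)],[np.sin(yaw),np.cos(yaw)]])
            ctr=w[:2]-R@(np.array(l[:2])/1e3); print(k,l,w.round(4),ctr.round(4)); rel(np.array([*ctr,yaw]))
A=px2w(cams['scene'],*sc(516,326),.01);B=px2w(cams['scene'],*sc(408,410),.01); print('yaw rear edge',np.arctan2(*(B-A)[[1,0]]))
A=px2w(cams['side'],*si(378,311),.01);B=px2w(cams['side'],*si(517,353),.01); print('yaw rear edge',np.arctan2(*(B-A)[[1,0]]))
E
```

```text
scene (-46, 75, 10) [ 0.4988 -0.0215  0.01  ] [ 0.5488 -0.0939]
rel x,y mm [-1.7 39.2] yaw 0.001
scene (46, 75, 10) [ 0.594  -0.0153  0.01  ] [ 0.5521 -0.0926]
rel x,y mm [ 1.8 40.3] yaw 0.001
side (46, 75, 10) [ 0.5917 -0.0202  0.01  ] [ 0.5498 -0.0976]
rel x,y mm [-1.4 43.1] yaw 0.001
side (46, -75, 10) [ 0.6033 -0.1666  0.01  ] [ 0.5533 -0.0942]
rel x,y mm [ 2.3 46.3] yaw 0.001
yaw rear edge 0.06536322065757065
yaw rear edge 0.07304048337456824
```

```bash
cat > ov.py <<'E'
from tf import *
def box(x0,x1,y0,y1,z0,z1): 
    P=[(x,y,z) for x in(x0,x1) for y in(y0,y1) for z in(z0,z1)]
    E=[(a,b) for a in range(8) for b in range(a) if sum(P[a][i]!=P[b][i] for i in range(3))==1]
    return P,E
def ov(img,cam,items,off,wh,s,name):
    im=cv2.resize(cv2.cvtColor(img,cv2.COLOR_RGB2BGR)[off[1]:off[1]+wh[1],off[0]:off[0]+wh[0]],None,fx=s,fy=s,interpolation=cv2.INTER_CUBIC)
    for (p,b,col) in items:
        P,E=box(*b); c,sn=np.cos(p[2]),np.sin(p[2])
        uv=[w2px(cam,[p[0]+(c*x-sn*y)/1e3,p[1]+(sn*x+c*y)/1e3,z/1e3]) for x,y,z in P]
        q=[(int(round((u-off[0]+.5)*s)),int(round((v-off[1]+.5)*s))) for u,v in uv]
        for a,e in E: cv2.line(im,q[a],q[e],col,1)
    cv2.imwrite(f'pics/{name}.png',im)
E
python3 - <<'E'
from ov import *
R,B,G=(0,0,255),(255,0,0),(0,255,255)
for k,S,off in [('scene',(.5525,-.133,.053),(155,170)),('side',(.5535,-.1405,.053),(160,220))]:
    img=cv2.cvtColor(cv2.imread('pics/'+('sc17' if k=='scene' else 's17')+'.png'),cv2.COLOR_BGR2RGB)
    it=[(S,(62,86,-90,50,0,15),R),(S,(-86,-62,-90,50,0,15),R),(S,(-86,86,-30,30,15,26),G)]
    ov(img,cams[k],it,off,(132,98),6,'ov_'+k)
E
```

```text
(no output)
```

View pics/ov_scene.png

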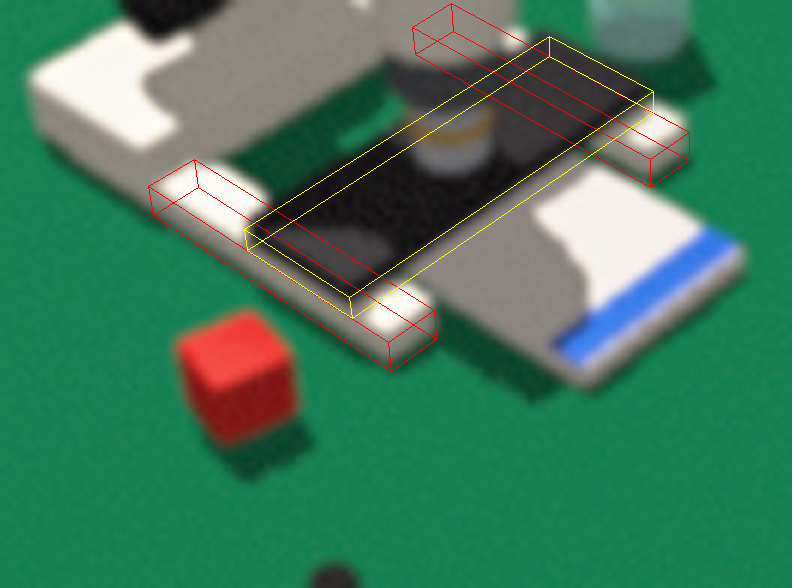

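View pics/ov_side.png

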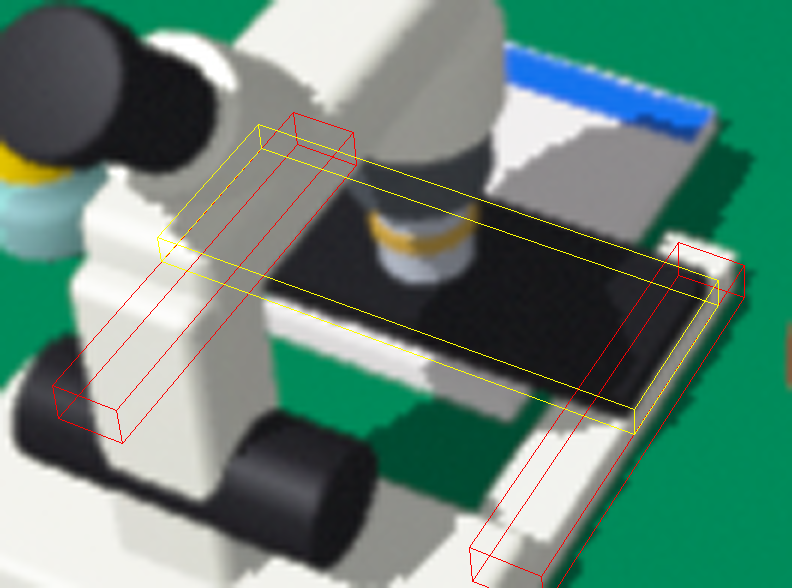

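move_arm(increments=[[50, 0, 0, -50, 0, 0, 0], [50, 0, 0, -55, 0, 0, 0], [50, 0, 50, 0, 0, 0, 0], [50, 0, 55, 0, 0, 0, 0], [50, 0, 50, 0, 0, 0, 0], [50, 0, 0, 0, 0, 0, 0], [50, 0, 0, 0, 0, 0, 0]])

```text
time: 22.52
tool_pos: [0.5414, -0.0106, 0.2327]
tool_rot: [-3.139, 0.03, 0.052]
contact_force: [0.4, -0.4, -0.2]
opening: 0.0496
```

```bash
python3 - <<'E'
from h import *
c=snap('wrist','w18'); crop(c,190,130,200,150,4,'w18c')
import pickle; pickle.dump(c,open('w18.pkl','wb'))
E
```

```text
(no output)
```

View pics/w18.png

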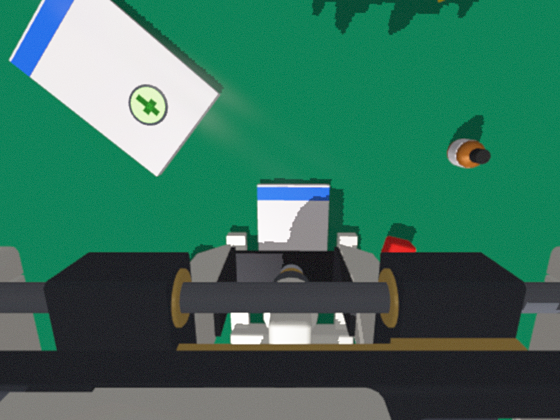

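View pics/w18c.png

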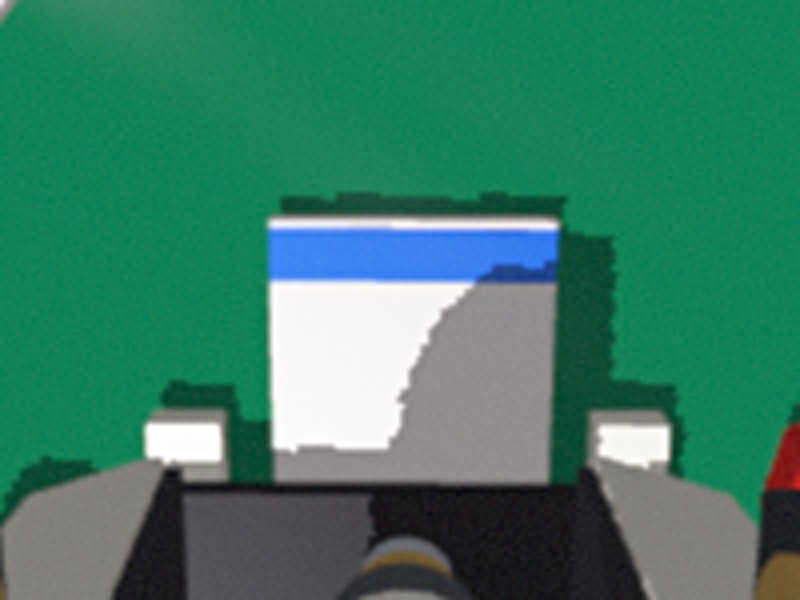

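```bash
python3 - <<'E'
from fit import *
import pickle
d=pickle.load(open('w18.pkl','rb')); f=lambda u,v,z: px2w(d,u/4+190-.375,v/4+130-.375,z)*1e3
r1,r2=f(268,218,.01),f(559,217,.01); print('rear',r1.round(1),r2.round(1), 'w',np.linalg.norm(r2-r1),'yaw',np.arctan2(*(r2-r1)[[1,0]]))
for n,a,b in [('top',f(146,422,.015),f(670,421,.015)),('bot',f(162,411,0),f(668,410,0))]:
    print(n,a.round(1),b.round(1),'w',np.linalg.norm(b-a),'yaw',np.arctan2(*(b-a)[[1,0]]))
print('inner',f(226,430,.015),f(597,430,.015),f(228,475,.0),f(589,460,.0),'dy',)
print('tray sides',f(272,480,.01),f(552,480,.01))
cams={'w':d}; g=lambda u,v:(u/4+190-.375,v/4+130-.375)
print(fit([('w',g(146,422),(-86,50,15)),('w',g(670,421),(86,50,15)),('w',g(225,421),(-62,50,15)),('w',g(597,423),(62,50,15)),('w',g(588,410),(62,50,0)),('w',g(668,411),(86,50,0)),('w',g(229,411),(-62,50,0))],[.55,-.137,.05],cams))
print(fit([('w',g(268,218),(-46,75,10)),('w',g(559,217),(46,75,10))],[.55,-.1,.05],cams))
E
```

```text
rear [500.8 -22.3  10. ] [593.1 -16.8  10. ] w 92.43086145892778 yaw 0.0601554423577016
top [463.  -91.9  15. ] [634.3 -81.   15. ] w 171.66736311582528 yaw 0.06359606407171195
bot [465.5 -93.2   0. ] [636.5 -82.4   0. ] w 171.34161379170303 yaw 0.06338789155956598
inner [489.47758259 -93.11440153  15.        ] [610.9856033  -85.59725391  15.        ] [ 488.49445855 -115.21104908    0.        ] [ 611.72224223 -101.95177617    0.        ] dy
tray sides [ 504.69846474 -111.93567943   10.        ] [ 598.5096736  -106.01204231   10.        ]
(array([ 0.55229796, -0.13701843,  0.05901507]), array([[ 0.3876332 ,  0.18746802],
       [ 0.60367878,  0.75978353],
       [-1.24390705,  0.48197371],
       [ 0.35202742,  0.21433658],
       [ 1.17308055, -0.332207  ],
       [-0.92290989, -0.54449552],
       [-0.64790426, -0.77508433]]))
(array([ 0.55145062, -0.09442223,  0.06015895]), array([[ 0.17056501, -0.00539614],
       [-0.16823852, -0.00451525]]))
```

move_arm(increments=[[50, 4, -30, 0, 0, 0.03, -0.008], [50, 4, -30, 0, 0, 0, 0], [50, 0, 0, 50, 0, 0, 0], [50, 0, 0, 60, 0, 0, 0], [50, 0, 0, 60, 0, 0, 0], [50, 0, 0, 55, 0, 0, 0], [50, 0, 0, 25, 0, 0, 0], [50, 0, 0, 0, 0, 0, 0], [50, 0, 0, 0, 0, 0, 0]])

```text
time: 23.7
tool_pos: [0.5449, 0.0659, -0.0254]
tool_rot: [-3.138, -0.001, 0.077]
contact_force: [-0.0, 0.6, 0.4]
opening: 0.0503
```

move_arm(increments=[[50, 0, 0, 7, -0.003, 0, 0.017], [50, 0, 15, 0, 0, 0, 0], [50, 0, 20, 0, 0, 0, 0], [50, 0, 15, 0, 0, 0, 0], [50, 0, 8, 0, 0, 0, 0], [50, 0, 3, 0, 0, 0, 0], [50, 0, 0, 0, 0, 0, 0]])

```text
time: 24.58
tool_pos: [0.5521, 0.0008, -0.0282]
tool_rot: [3.141, -0.01, 0.058]
contact_force: [0.2, 0.0, -0.1]
opening: 0.0499
```

move_arm(increments=[[50, -2.5, 0, 5.5, 0, -0.009, 0], [50, 0, 0, 0, 0, 0, 0], [50, 0, 4, 0, 0, 0, 0], [50, 0, 3, 0, 0, 0, 0], [50, 0, 0, 0, 0, 0, 0]])

```text
time: 25.2
tool_pos: [0.5496, -0.0056, -0.0344]
tool_rot: [3.141, 0.001, 0.06]
contact_force: [0.6, -0.5, 0.1]
opening: 0.0504
```

Next is the final 11 mm, of which about 7.5 mm moves the tray.

move_arm(increments=[[50, 0, 3, 0, 0, 0, 0], [50, -0.3, 3, 0, 0, 0, 0], [50, -0.3, 2.5, 0, 0, 0, 0], [50, -0.3, 1.5, 0, 0, 0, 0], [50, 0, 0, 0, 0, 0, 0]])

```text
time: 25.82
tool_pos: [0.5492, -0.0162, -0.0344]
tool_rot: [-3.141, 0.001, 0.06]
contact_force: [-0.2, 0.2, -0.4]
opening: 0.0501
```

Now I'll back straight off, go up, and check from the same overhead view.

move_arm(increments=[[50, 0, -15, 0, 0, 0, 0], [50, 0, -40, 0, 0, 0, 0], [50, 0, -20, -40, 0, 0, 0], [50, 0, 0, -60, 0, 0, 0], [50, 0, 0, -60, 0, 0, 0], [50, 0, 0, -60, 0, 0, 0], [50, 0, 0, -40, 0, 0, 0], [50, 0, 40, 0, 0, 0, 0], [50, 0, 40, 0, 0, 0, 0], [50, 0, 0, 0, 0, 0, 0], [50, 0, 0, 0, 0, 0, 0]])

```text
time: 27.2
tool_pos: [0.548, -0.01, 0.2347]
tool_rot: [-3.141, 0.001, 0.067]
contact_force: [-0.3, 0.4, 0.7]
opening: 0.0501
```

```bash
python3 - <<'E'
from h import *
c=snap('wrist','w19'); crop(c,190,130,200,150,4,'w19c')
import pickle; pickle.dump(c,open('w19.pkl','wb'))
d=snap('side','s19'); crop(d,150,150,200,150,4,'s19c')
d=snap('scene','sc19')
E
```

```text
(no output)
```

View pics/w19c.png

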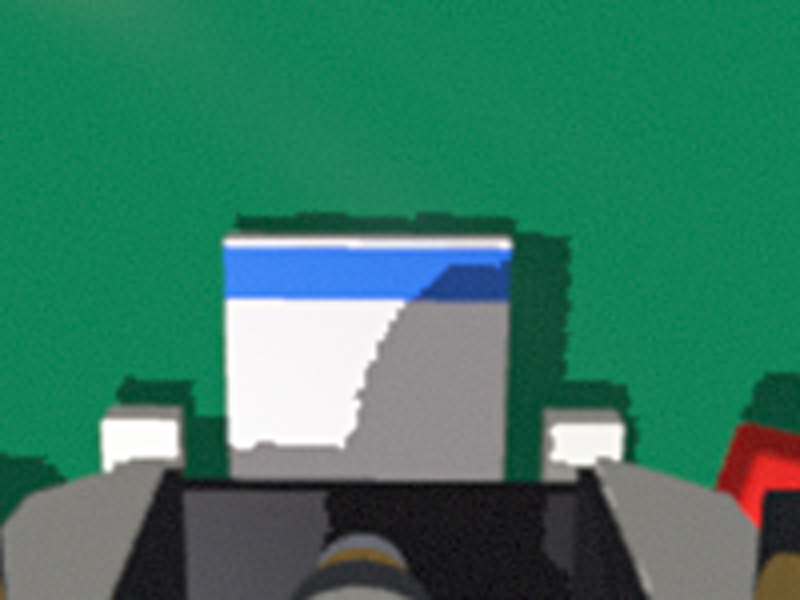

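View pics/s19c.png

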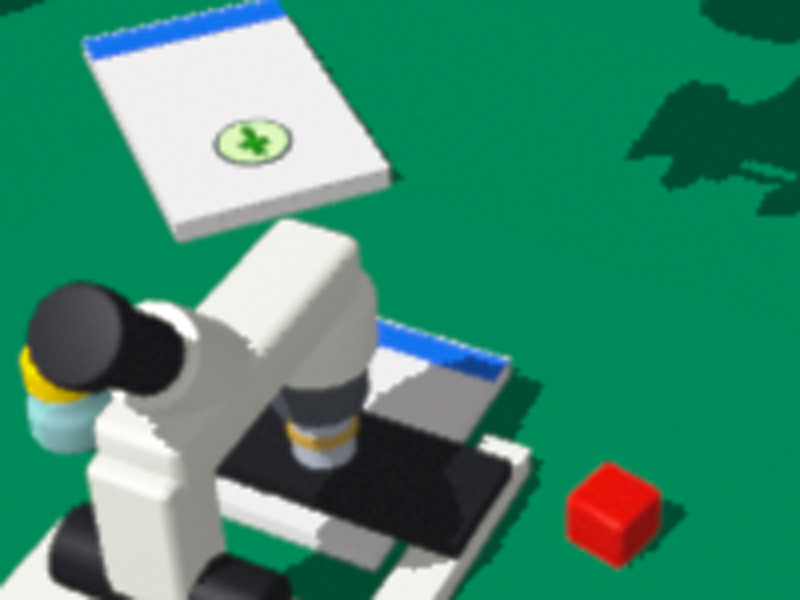

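View pics/sc19.png

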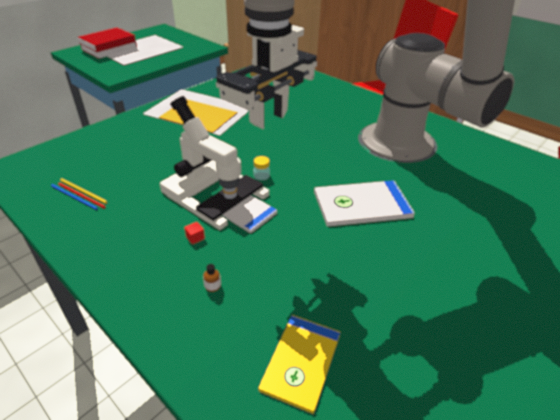

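```bash
python3 - <<'E'
from fit import *
import pickle
d=pickle.load(open('w19.pkl','rb')); g=lambda u,v:(u/4+190-.375,v/4+130-.375); f=lambda u,v,z: px2w(d,*g(u,v),z)*1e3
cams={'w':d}
r1,r2=f(224,236,.01),f(513,236,.01); print(r1.round(1),r2.round(1),np.arctan2(*(r2-r1)[[1,0]]))
a,b=f(101,419,.015),f(626,420,.015); print(a.round(1),b.round(1),np.linalg.norm(b-a),np.arctan2(*(b-a)[[1,0]]))
a,b=f(116,409,0),f(625,410,0); print(a.round(1),b.round(1),np.linalg.norm(b-a))
S,r=fit([('w',g(101,419),(-86,50,15)),('w',g(626,420),(86,50,15)),('w',g(181,420),(-62,50,15)),('w',g(551,421),(62,50,15)),('w',g(544,409),(62,50,0)),('w',g(625,410),(86,50,0)),('w',g(185,408),(-62,50,0))],[.55,-.137,.05],cams)
T,q=fit([('w',g(224,236),(-46,75,10)),('w',g(513,236),(46,75,10))],[.55,-.1,.05],cams)
print(S,T); dd=(T-S)[:2]; c,s=np.cos(S[2]),np.sin(S[2]); print(c*dd[0]+s*dd[1],-s*dd[0]+c*dd[1])
# straightness using tray side edges
print('sides',(f(230,478,.01)-f(224,240,.01)).round(1),(f(504,478,.01)-f(513,240,.01)).round(1))
E
```

```text
[500.4 -29.2  10. ] [592.8 -23.1  10. ] 0.06591039781959085
[462.6 -92.2  15. ] [635.1 -81.2  15. ] 172.89454072302678 0.06387012662850364
[464.7 -93.9   0. ] [637.7 -82.8   0. ] 173.32420053164543
[ 0.55252108 -0.13727623  0.0608471 ] [ 0.55153321 -0.10096785  0.06589494]
0.001221854147759765 0.03630125921917989
sides [  4.8 -81.9   0. ] [  4.6 -81.9   0. ]
```

```bash
python3 - <<'E'
from h import *
for t in ['dropper','jar','blockmag']:
    print(t,[(np.round(x['rect']).tolist(),round(x['conf'],2)) for x in robot.look_for(t,'side')])
print(robot.hand_in())
E
```

```text
dropper [([354.0, 228.0, 17.0, 30.0], 0.76)]
jar []
blockmag [([294.0, 266.0, 24.0, 27.0], 0.68), ([138.0, 206.0, 146.0, 143.0], 0.3)]
the job is handed in; nothing more can be done
None
```

The small white tray is under the bridge, leaf end first, and the job is handed in. The last overhead picture puts the specimen within about 1.3 mm of the lens axis.

**How it went:** I straightened the tray with a two-finger push on its side. Then I pushed it from the rear edge into the passage, trimmed the depth, backed off and raised the hand.

**Fingertip height:** With the fingers open 50 mm, the tips sit about 37 mm above the reported TCP. My first side pass therefore went over the tray without touching it. I found the true tip height by lowering the hand until it met the desk, then worked from that.

**Final position, from the overhead picture** (uncertain by about 1–2 mm):

| Check | Result |
|---|---|
| Depth | about 1.3 mm short of centre |
| Sideways | about 1.2 mm off centre |
| Angle | within about 0.005 rad of the passage |

I left the remaining depth error rather than make another push.

**Disagreements:** The scene and side cameras differed by up to about 7 mm along the passage. I used the overhead view for the final trim.

**Bystanders:** The dropper and red block were detected within 2 pixels of where they started. The network missed the jar in the last check, but it looks unmoved in the pictures. The yellow tray and large white tray were not touched.

**Force and time:** The readings I saw stayed under 5 N. The job took about 27 s of the 64 s allowed, and the hand finished clear, high above the tray.

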